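# Draw out the drying tray with the pull hook

### The job

Take the yellow-handled pull hook from its black rest, pass its tip through the finger hole in the blue tray front of the drying unit, and draw the tray out as far as its end stop lets it, wherever that is set; then keep pulling with a steady 10 newtons or so against the stop for a second so that its stay sets, never pressing on tray or unit with more than 18 newtons. Unhook gently, leave the tray out and lay the hook back in its rest as it was. Touch the unit and the tray only with the hook, and leave the other things on the bench alone.

Things in the scene. Friction and masses are not known exactly. Their poses are not given: they have to be found in the camera images.
- hook: Pull hook, about 90 g. Origin: centre of its grip, a yellow bar 100 mm long along own x, 16 x 16 mm. A 6 mm steel rod runs on along +x to x = 118 mm and there turns down (own -z): the 6 mm thick tip ends 16 mm below the rod's axis (hook end 19 mm high in all). It starts level in the rest, grip axis 56 mm over the bench, tip down; grasp it across its sides (own y) between the posts.
- hook_tip (a point): Centre of the round end of the hook's tip: 118 mm ahead of and 13 mm below the grip's centre; axes as the hook's.
- unit: Drying unit, fixed: white sheet-metal housing 136 mm wide (y), 165 mm deep (x), 152 mm high; a closed base with an air grille below, one sliding tray above. Origin on the bench under the middle of its front edge; own x points into the unit, so the tray comes out along own -x. It carries the tray.
- finger_hole (a point): Centre of the round through hole (28 mm diameter) on the outer face of the blue tray front, 110 mm over the bench; moves with the tray. Axes as the unit's (x into the unit). The front is 4 mm thick, 120 mm wide, 72 to 144 mm over the bench. Behind it the tray is clear for 70 mm (boards farther in); the tray's floor is 74 mm over the bench.
- tray (a joint): How far the tray is out, m: 0 shut, 0 to 0.012 at the start. An adjustable stop that cannot be seen ends its travel at some 0.066 to 0.086, differently each time: feel for it, coming slowly (10 mm/s), as the pull then rises steeply. Before it, about 2 N of friction; the tray stays where it is left. The stay sets when the hook pulls with 6 to 14 N (aim at 10) for 0.5 s at the stop.
- rest: Black rest for the hook, fixed: base 110 x 60 mm and two forked posts, 8 mm thick, centred 38 mm to either side of the middle along own x; the forks are 21 mm wide inside, flared at the top to about 35 mm, some 68 mm over the bench. Origin on the bench under the middle.
- rest_seat (a point): Where the centre of the grip lies when the hook is in the rest, 56 mm over the bench; own x is the hook's direction there.
- tip_tin: Round white tin, 50 mm diameter, 24 mm high, loose: to be left alone.
- heat_tape: Amber tape roll lying flat, 58 mm diameter, 16 mm high, loose: to be left alone.

How it is judged:
By the outcome, as a careful person would: the job done as asked, in the order asked, and still so for the second after the job is handed in, with the robot touching nothing.
It also fails if it takes over 72 s, if anything falls off the work surface, if the arm or the gripper's body presses on something with over 40 N, if the wrist force passes 120 N, or if a joint passes its speed limit or range.

### The arm

A 6-joint arm with a two-finger parallel gripper is mounted at the origin on a cart in front of the work surface, level with it; the furniture and walls round the work are solid. World frame = base frame: x ahead of the robot, y to its left, z up, the work surface at z = 0. Lengths are in mm, angles in degrees, forces in N, time in s.
With the tool pointing down it reaches from about 300 to 1000 mm from the base axis. Payload 5.1 kg.
Tool frame: the origin (TCP) lies at the very end of the fingers, on their centre line; the grasp point (between the pads) lies 19 mm behind it; x points along the fingers, y is the direction in which the jaws open and shut, and the axes are right-handed (so a half turn about x gives the same grasp; the last joint's range is limited). The gripper opens to 95 mm and grips with 3 to 60 N. Pads are 20 mm wide; open, the fingers measure 119 mm over their backs; the gripper's body (75 mm by 180 mm) begins 59 mm behind the grasp point.
Start: joints at [-4.733, 7.093, 94.555, -0, 78.352, -4.733], TCP at [649.988, -0.028, 214.656] pointing down, gripper open.
Joint ranges: [-149.61, 149.61], [-58.7, 133.49], [1.44, 155.28], [-77.14, 257.14], [18.33, 153.61], [-166.67, 166.67]. Speed limits (degrees/s): [147.25, 147.25, 180, 180, 180, 180].

### API

Orientations are given as a 3x3 rotation matrix whose columns are the frame's x, y, z axes.
In Python, from workcell import arm gives the robot as it stands.
- The arm moves only by the shell command python3 -m creep 'ROWS' [FORCE]. ROWS is JSON, a list of rows, each an object with "travel": the shift along the world's x, y, z in cm, a list of three; "dr": the turn, a rotation vector about the world's x, y, z in units of 6 degrees (1.0 is 6 degrees), a list of three; "grip": the closure, from 0 (fully open) to 1 (shut). A call has exactly 5 rows; each row is the pose to reach, as a shift and turn from the pose measured when the call began; what a row does not reach only later rows make up. A row lasts 1/8 s, in which the tool goes at most 62.5 mm and 10.7 degrees, less where a joint would pass 70% of its speed; a pose out of reach is approached as far as the arm can. A call with a gripper value outside its range is refused whole. The fingers move at their own pace and stop on an object; FORCE is the grip in N (left out, the last holds). Time passes only in rows, so rows that repeat a pose let the fingers close, or fill a call up. It gives the time, the measured TCP pose, the force and the opening at its end, in the units of the state.
- arm.observe(): the state, without advancing time (a new reading comes with each control period).
- arm.get_image(name): name is "scene" or "side" or "wrist"; returns a dict with "color" (480x640x3 uint8, red, green, blue), "camera_matrix" (3x3 intrinsics, pixels), "rvec" (rotation vector, rad) and "tvec" (3), from world to camera coordinates, as OpenCV has them; the wrist camera has in their place "T_tool_cam" (4x4, takes a point from camera to tool coordinates, whose origin is the TCP and whose axes are the tool frame's). Camera axes: x right, y down, z forward; pixel columns grow to the right and rows downward; lengths in mm; the calibration is good to about 2 mm. A picture is of the moment at which its call begins: read the wrist's pose just before it. There is no depth.
- arm.hand_in(): hands the job in, once; it reports no verdict.
The state is a dict: "time": time; "joints": joint angles; "qd": joint speeds; "effort": joint torques, N m; "tcp_pos": TCP position; "tool_rot": TCP orientation; "ft_force": force on the tool from outside, world axes, zero at the start; "moment": the same for the moment, N m; "finger_gap": finger opening in mm.
Only numpy, scipy, OpenCV 4.12 (cv2) and the standard library are available. Lean on these libraries where they do the work, as an engineer would, in place of code of your own. Each camera call takes 0.05 s, during which the arm holds its last target.

## Working session

There is one attempt and no reset: what is moved stays moved. The work goes in short steps, Python scripts to look and compute and a shell command to move; the robot and the scene stay as the last step left them, time stands still between calls to the robot, and variables do not carry over. Pictures are saved under pics/ and viewed, and the job is handed in when it is done.

```bash
ls; mkdir -p pics
python3 - <<'E'
from workcell import arm
import cv2,json
s=arm.observe();print(s)
for n in("scene","side","wrist"):
    d=arm.get_image(n);cv2.imwrite(f"pics/{n}0.png",d["color"][:,:,::-1])
    print(n,{k:v.tolist() if hasattr(v,'tolist') else v for k,v in d.items() if k!="color"})
E
```

```text
pics
{'time': 0.0, 'joints': array([-4.73171392e+00,  7.13342793e+00,  9.46351008e+01, -1.41623652e-03,
        7.83509583e+01, -4.73306807e+00]), 'qd': array([ 0.02228589, -0.02877513, -0.14757638,  0.02224131, -0.06399552,
        0.09938525]), 'effort': array([-6.25927078e-04, -4.17603564e+01, -3.59935069e+01,  7.73367751e-02,
        4.92534391e-02, -1.75303944e-04]), 'tcp_pos': array([6.49349837e+02, 2.80590289e-02, 2.13377306e+02]), 'tool_rot': array([[-2.08032894e-03,  9.99997836e-01,  2.84968068e-05],
       [ 1.47901839e-04,  2.88045533e-05, -9.99999989e-01],
       [-9.99997825e-01, -2.08032471e-03, -1.47961442e-04]]), 'ft_force': array([ 1.2465332 , -0.12288217,  0.97832308]), 'moment': array([0.0521411 , 0.02210131, 0.00162565]), 'finger_gap': 94.90430169827343}
scene {'camera_matrix': [[572.0865390154822, 0.0, 319.63495084660576], [0.0, 572.0865390154822, 240.59629240145867], [0.0, 0.0, 1.0]], 'rvec': [1.0867540814498593, -2.2800819894981914, 1.1511672053346609], 'tvec': [582.9901828616868, 296.2257007387601, 1067.8537664815021]}
side {'camera_matrix': [[433.32359512491087, 0.0, 310.396314187722], [0.0, 433.32359512491087, 242.35940419524348], [0.0, 0.0, 1.0]], 'rvec': [1.8980867628638152, -0.13905132784139973, 0.10985123756650303], 'tvec': [-569.4539652077611, 192.83918664908163, 721.95204475721]}
wrist {'camera_matrix': [[403.95156900610226, 0.0, 325.6054445030313], [0.0, 403.95156900610226, 239.0956302953515], [0.0, 0.0, 1.0]], 'T_tool_cam': [[-0.0004156093467266269, -0.2700932709984045, 0.9628340730521806, -169.90148095286958], [0.9999998774883412, 0.0001466259105701581, 0.00047278340095054165, -1.2240467985610293], [-0.00026887203792571516, 0.9628341515869818, 0.27009317696973106, -76.41596141945013], [0.0, 0.0, 0.0, 1.0]]}
```

View pics/scene0.png

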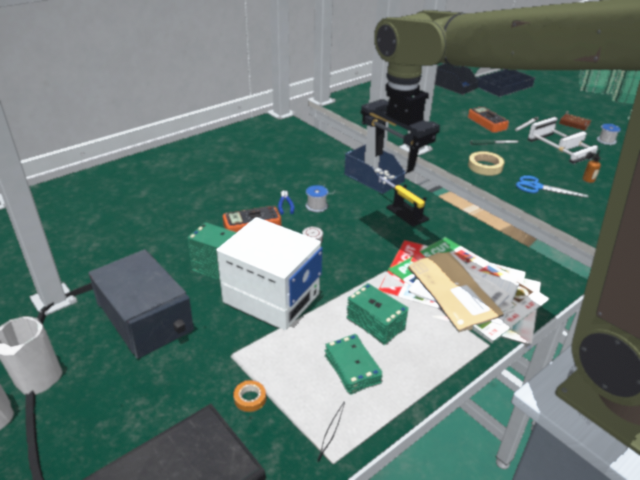

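View pics/side0.png

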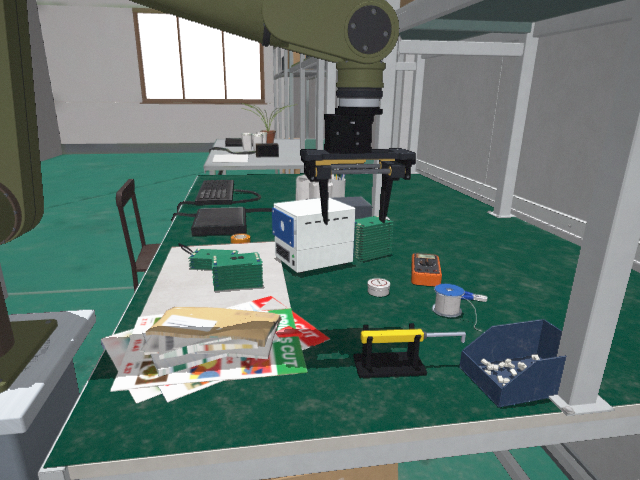

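View pics/wrist0.png

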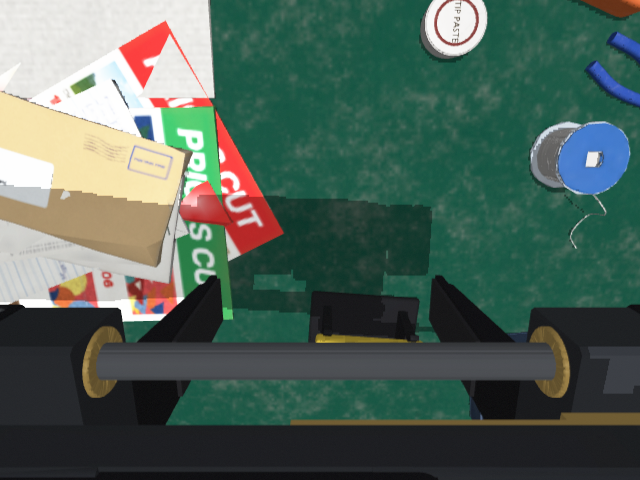

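The hook lies in its rest pointing roughly +x (side image about 390,337). The unit is at about (315,235) in the side image, with its blue front facing roughly -x. I'll zoom in.

```bash
cat > h.py <<'E'
from workcell import arm
import cv2,numpy as np
def save(name,img,box=None,s=1):
    im=img[:,:,::-1]
    if box: x0,y0,x1,y1=box; im=im[y0:y1,x0:x1]
    im=cv2.resize(im,None,fx=s,fy=s,interpolation=cv2.INTER_CUBIC); cv2.imwrite(f"pics/{name}.png",im)
def cam(n):
    s=arm.observe(); d=arm.get_image(n); K=d["camera_matrix"]
    if n=="wrist":
        T=np.eye(4);T[:3,:3]=s["tool_rot"];T[:3,3]=s["tcp_pos"];M=T@d["T_tool_cam"]
        R=M[:3,:3].T; t=-R@M[:3,3]
    else:
        R=cv2.Rodrigues(np.array(d["rvec"],float))[0];t=np.array(d["tvec"],float).ravel()
    return dict(K=np.array(K),R=R,t=t,img=d["color"],P=np.array(K)@np.c_[R,t])
def ray(c,uv):
    d=c["R"].T@np.linalg.inv(c["K"])@np.array([uv[0],uv[1],1.]); return -c["R"].T@c["t"],d/np.linalg.norm(d)
def onz(c,uv,z):
    o,d=ray(c,uv); return o+d*(z-o[2])/d[2]
def proj(c,X):
    p=c["P"]@np.r_[X,1]; return p[:2]/p[2]
def tri(obs):
    # least squares over rays; returns point, max miss
    A=np.zeros((3,3));b=np.zeros(3);L=[]
    for c,uv in obs:
        o,d=ray(c,uv);M=np.eye(3)-np.outer(d,d);A+=M;b+=M@o;L.append((o,M))
    X=np.linalg.solve(A,b); return X,[float(np.linalg.norm(M@(X-o))) for o,M in L]
E
python3 - <<'E'
from h import *
c=cam("scene");save("sceneU",c["img"],(200,180,440,340),3.3);save("sceneH",c["img"],(360,150,460,230),7)
c=cam("side");save("sideU",c["img"],(260,180,400,290),5.5);save("sideH",c["img"],(340,310,480,390),5.5)
E
```

```text
(no output)
```

View pics/sceneU.png

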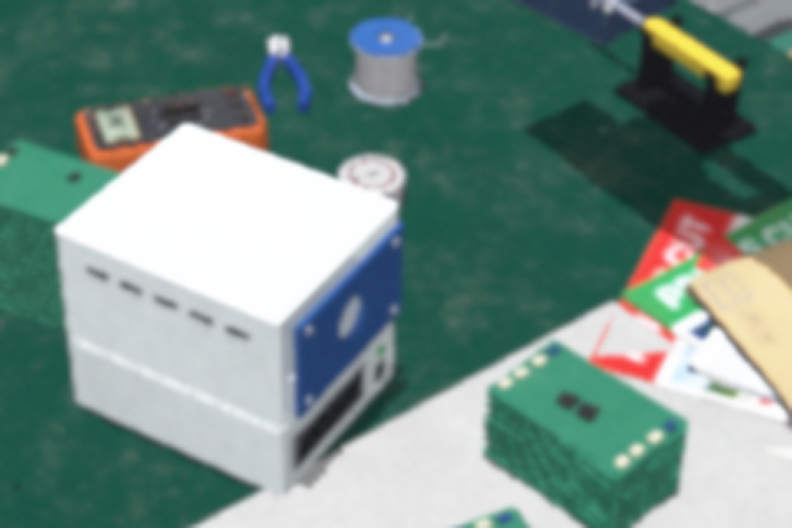

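View pics/sceneH.png

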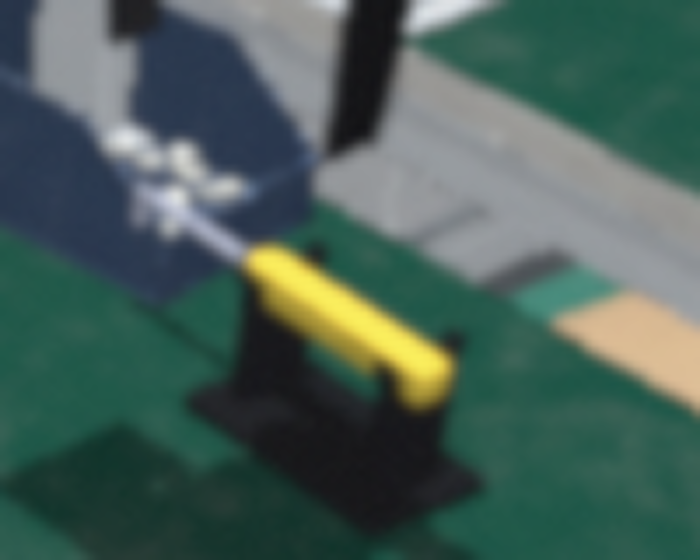

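View pics/sideU.png

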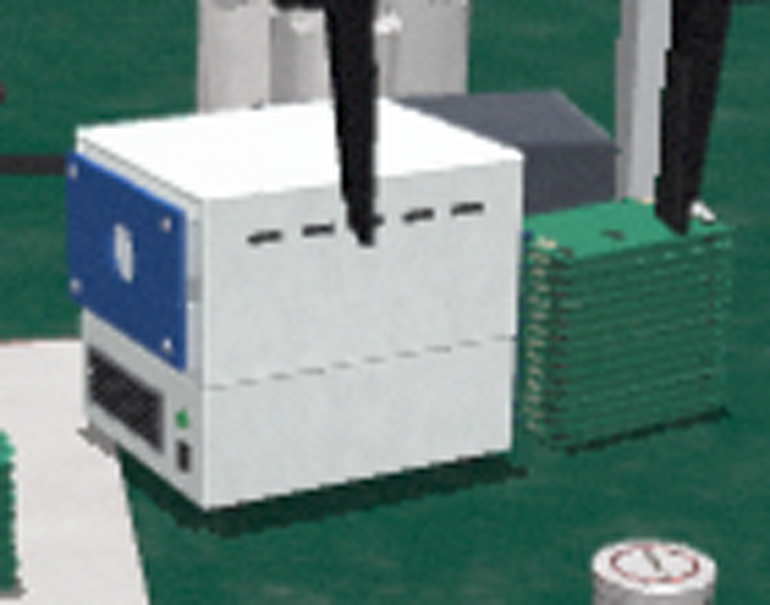

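View pics/sideH.png

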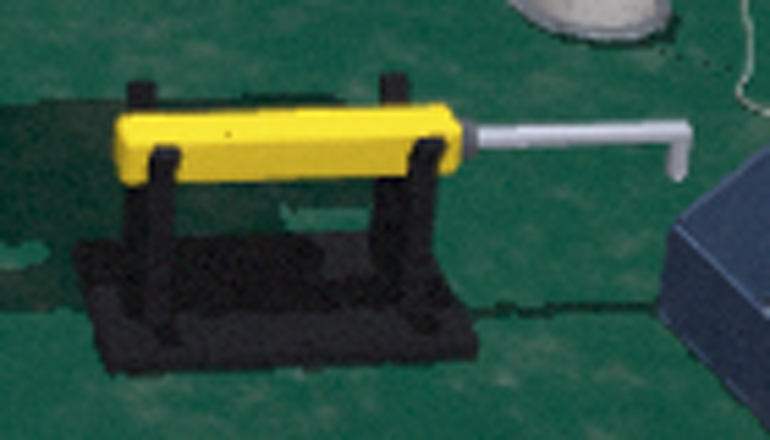

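```bash
cat > m1.py <<'E'
from h import *
S=cam("scene");D=cam("side")
def ps(u,v):return (u/3.3+200-.35,v/3.3+180-.35)
def pd(u,v):return (u/5.5+260-.4,v/5.5+180-.4)
def hh(u,v):return (u/5.5+340-.4,v/5.5+310-.4)
def sh(u,v):return (u/7+360-.43,v/7+150-.43)
pts={"roof+y":(ps(285,322),pd(78,130)),"roof-y":(ps(398,203),pd(203,198)),
"trayTop+y":(ps(298,330),pd(68,155)),"trayTop-y":(ps(403,222),pd(185,208)),
"trayBot+y":(ps(298,415),pd(70,300)),"trayBot-y":(ps(403,305),pd(186,368))}
def white_in(c,box):
    x0,y0,x1,y1=box;im=cv2.cvtColor(c["img"],cv2.COLOR_RGB2HSV);
    b=((im[...,0]>105)&(im[...,0]<125)&(im[...,1]>130)).astype(np.uint8);m=np.zeros_like(b);m[y0:y1,x0:x1]=b[y0:y1,x0:x1]
    n,l,st,ce=cv2.connectedComponentsWithStats(m);k=1+np.argmax(st[1:,4]);m=(l==k).astype(np.uint8)
    cs,h=cv2.findContours(m,cv2.RETR_CCOMP,cv2.CHAIN_APPROX_NONE)
    out=[]
    for q,hi in zip(cs,h[0]):
        if hi[3]>=0: out.append((cv2.contourArea(q),tuple(q[:,0].mean(0)),q[:,0].min(0),q[:,0].max(0)))
    return max(out,key=lambda t:t[0])
a=white_in(S,(285,235,330,315));b=white_in(D,(268,200,300,250));print(a,b)
pts["hole"]=(a[1],b[1])
def yel(c,box):
    x0,y0,x1,y1=box;im=cv2.cvtColor(c["img"],cv2.COLOR_RGB2HSV);
    b=((im[...,0]>20)&(im[...,0]<35)&(im[...,1]>150)).astype(np.uint8);m=np.zeros_like(b);m[y0:y1,x0:x1]=b[y0:y1,x0:x1]
    p=np.argwhere(m)[:,::-1].astype(np.float32);(cx,cy),(w,h),an=cv2.minAreaRect(p);B=cv2.boxPoints(((cx,cy),(w,h),an));return (cx,cy),B
a=yel(S,(385,170,440,215));b=yel(D,(350,320,430,350));print(a,b)
pts["grip"]=(a[0],b[0])
pts["gripTopTail-y"]=(sh(452,360),hh(118,138)) 
pts["tipbend"]=(sh(140,183),hh(690,122))
for k,(u,v) in pts.items():
    X,e=tri([(S,u),(D,v)]);print(k,X.round(1),np.round(e,1))
E
python3 m1.py
```

```text
(91.0, (np.float64(305.3235294117647), np.float64(275.5)), array([301, 268], dtype=int32), array([310, 283], dtype=int32)) (51.0, (np.float64(281.96153846153845), np.float64(225.5)), array([279, 219], dtype=int32), array([285, 232], dtype=int32))
((409.340087890625, 196.2460479736328), array([[393.39545, 191.00703],
       [398.0791 , 183.8014 ],
       [425.28473, 201.48506],
       [420.60107, 208.69069]], dtype=float32)) ((391.9598083496094, 335.6335144042969), array([[360.67587, 329.9801 ],
       [422.8574 , 328.15125],
       [423.24374, 341.28693],
       [361.06223, 343.11578]], dtype=float32))
roof+y [538.9 399.5 150.3] [1.3 1.3]
roof-y [584.3 275.4 150.5] [0.3 0.3]
trayTop+y [534.7 392.2 141.2] [0.4 0.4]
trayTop-y [575.8 279.3 144.2] [1.3 1.3]
trayBot+y [535.3 391.6  70.8] [1.9 1.9]
trayBot-y [576.2 276.4  73.3] [0.4 0.4]
hole [555.3 337.7 109. ] [0.5 0.5]
grip [ 688.6 -119.1   55.4] [1.1 1.1]
gripTopTail-y [ 638.1 -121.1   63.9] [0.7 0.7]
tipbend [ 809.2 -127.5   58.1] [0.3 0.3]
```

Everything fits the stated heights: hole at z≈109, grip at 55, roof at 150. The unit's yaw is about 20° and the hook's about -4°. Next I turn the tool by -94° and stand back from the hook to check it with the wrist camera.

```bash
python3 -m creep '[{"travel":[-1,-1.5,0],"dr":[0,0,-1.6],"grip":0},{"travel":[-2,-3,0],"dr":[0,0,-3.2],"grip":0},{"travel":[-3,-4.5,0],"dr":[0,0,-4.8],"grip":0},{"travel":[-4,-6,0],"dr":[0,0,-6.4],"grip":0},{"travel":[-5,-8,0],"dr":[0,0,-8],"grip":0}]' 40
python3 -m creep '[{"travel":[0,-1,0],"dr":[0,0,-1.6],"grip":0},{"travel":[0,-2,0],"dr":[0,0,-3.2],"grip":0},{"travel":[0,-3,0],"dr":[0,0,-4.8],"grip":0},{"travel":[0,-4,0],"dr":[0,0,-6.4],"grip":0},{"travel":[0,-4,0],"dr":[0,0,-7.7],"grip":0}]'
python3 - <<'E'
from h import *
s=arm.observe();print(s["time"],s["tcp_pos"],s["tool_rot"],s["joints"],s["ft_force"])
c=cam("wrist");np.savez("w1.npz",**c);save("w1",c["img"])
E
```

```text
time: 0.98
tcp_pos: [599.5, -80.3, 214.4]
tool_rot: [[-0.0, 0.665, -0.747], [0.0, -0.747, -0.665], [-1.0, -0.001, -0.0]]
ft_force: [-0.1, -0.0, -0.5]
finger_gap: 95.1
time: 1.6
tcp_pos: [599.4, -121.0, 214.4]
tool_rot: [[0.0, -0.084, -0.996], [0.0, -0.996, 0.084], [-1.0, -0.0, -0.0]]
ft_force: [-1.0, -0.2, -0.2]
finger_gap: 95.0
1.6 [ 599.43464844 -120.98797764  214.37863281] [[ 1.16105665e-04 -8.38047332e-02 -9.96482189e-01]
 [ 2.84613354e-04 -9.96482153e-01  8.38047633e-02]
 [-9.99999953e-01 -2.93342346e-04 -9.18452765e-05]] [-1.64479260e+01  2.30469640e+00  9.96706099e+01  1.79133509e-02
  7.80229314e+01  7.83556537e+01] [-0.95324669 -0.15021664 -0.1849777 ]
```

View pics/w1.png

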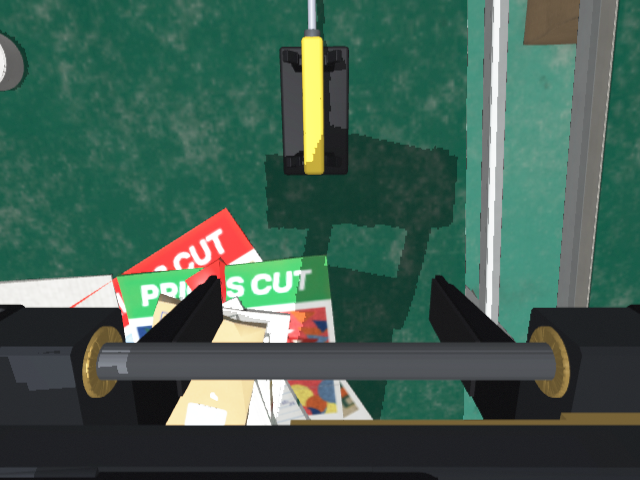

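The wrist view shows the grip from (314,172) to (312,38) with the rod running up the image, lined up with the tool. I compute its position, then take a second view 50 mm further on.

```bash
python3 -m creep '[{"travel":[1.2,0,0],"dr":[0,0,0],"grip":0},{"travel":[2.4,0,0],"dr":[0,0,0],"grip":0},{"travel":[3.6,0,0],"dr":[0,0,0],"grip":0},{"travel":[5,0,0],"dr":[0,0,0],"grip":0},{"travel":[5,0,0],"dr":[0,0,0],"grip":0}]' 40
cat > m2.py <<'E'
from h import *
c2=cam("wrist");save("w2",c2["img"]);c1=dict(np.load("w1.npz"))
def yel(c):
    im=cv2.cvtColor(c["img"],cv2.COLOR_RGB2HSV)
    m=((im[...,0]>24)&(im[...,0]<32)&(im[...,1]>180)&(im[...,2]>120)).astype(np.uint8)
    n,l,st,ce=cv2.connectedComponentsWithStats(m);
    ks=[k for k in range(1,n) if st[k,4]>300];print([(st[k].tolist()) for k in ks])
    k=max(ks,key=lambda k:st[k,4]);p=np.argwhere(l==k)[:,::-1].astype(np.float32)
    r=cv2.minAreaRect(p);B=cv2.boxPoints(r);B=B[np.argsort(B[:,1])];return B[:2].mean(0),B[2:].mean(0),r
a=yel(c1);b=yel(c2);print(a,b)
for nm,c,q in(("w1",c1,a),("w2",c2,b)):
    F,T=onz(c,q[0],64),onz(c,q[1],64);d=F-T;print(nm,F.round(1),T.round(1),np.linalg.norm(d).round(1),np.degrees(np.arctan2(d[1],d[0])).round(2),((F+T)/2).round(1))
for i in(0,1):
    X,e=tri([(c1,a[i]),(c2,b[i])]);print(X.round(1),np.round(e,2))
E
python3 m2.py
```

```text
time: 2.28
tcp_pos: [650.4, -120.7, 214.0]
tool_rot: [[-0.0, -0.086, -0.996], [0.0, -0.996, 0.086], [-1.0, -0.0, 0.0]]
ft_force: [-0.3, 1.0, -0.6]
finger_gap: 95.3
[]Traceback (most recent call last):
  File "m2.py", line 10, in <module>
    a=yel(c1);b=yel(c2);print(a,b)
  File "m2.py", line 8, in yel
    k=max(ks,key=lambda k:st[k,4]);p=np.argwhere(l==k)[:,::-1].astype(np.float32)
ValueError: max() iterable argument is empty
```

View pics/w2.png

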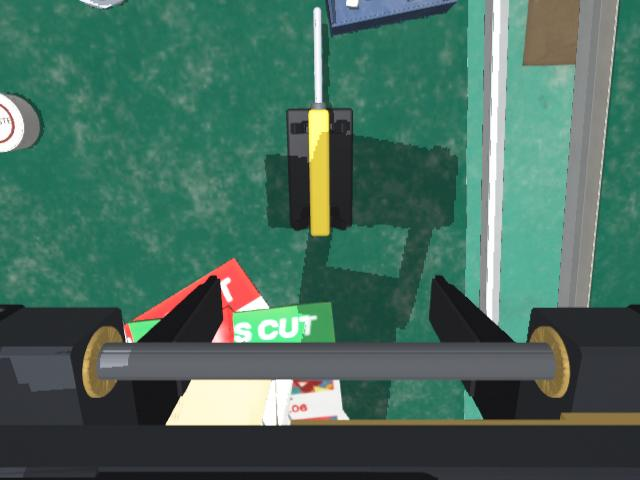

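```bash
sed -i 's/m=((im.*/m=((im[...,0]>20)\&(im[...,0]<36)\&(im[...,1]>150)\&(im[...,2]>90)).astype(np.uint8); m[260:]=0/' m2.py; python3 m2.py
```

```text
[[301, 36, 23, 139, 1106]]
[[308, 109, 22, 127, 1991]]
(array([311.3217 ,  36.15178], dtype=float32), array([314.45743, 174.12596], dtype=float32), ((312.8895568847656, 105.13887023925781), (138.0098114013672, 21.403562545776367), 88.69805145263672)) (array([317.8172, 108.8867], dtype=float32), array([319.6452 , 235.01964], dtype=float32), ((318.731201171875, 171.9531707763672), (126.14618682861328, 20.302217483520508), 89.16968536376953))
w1 [ 737.1 -121.9   64. ] [ 638.4 -115.2   64. ] 99.0 -3.91 [ 687.8 -118.6   64. ]
w2 [ 737.2 -121.9   64. ] [ 638.9 -114.5   64. ] 98.5 -4.33 [ 688.1 -118.2   64. ]
[ 737.2 -121.9   63.6] [0.02 0.02]
[ 638.  -114.7   60.4] [0.37 0.37]
```

Grip centre is (688, -118.4), yaw -4.1°, top at z≈63.6. Moving over it and then down.

```bash
python3 -m creep '[{"travel":[1.3,0.1,-1],"dr":[0,0,0.13],"grip":0},{"travel":[2.6,0.23,-3],"dr":[0,0,0.13],"grip":0},{"travel":[3.77,0.23,-6],"dr":[0,0,0.13],"grip":0},{"travel":[3.77,0.23,-9],"dr":[0,0,0.13],"grip":0},{"travel":[3.77,0.23,-10],"dr":[0,0,0.13],"grip":0}]' 40
```

```text
time: 3.0
tcp_pos: [685.8, -117.8, 110.5]
tool_rot: [[-0.005, -0.072, -0.997], [0.002, -0.997, 0.072], [-1.0, -0.001, 0.006]]
ft_force: [0.3, -0.2, -0.7]
finger_gap: 95.0
```

```bash
python3 -m creep '[{"travel":[0.2,-0.06,-1.5],"dr":[0,0,0],"grip":0},{"travel":[0.2,-0.06,-3],"dr":[0,0,0],"grip":0},{"travel":[0.2,-0.06,-5],"dr":[0,0,0],"grip":0},{"travel":[0.2,-0.06,-6.5],"dr":[0,0,0],"grip":0},{"travel":[0.2,-0.06,-7.3],"dr":[0,0,0],"grip":0}]' 40
python3 - <<'E'
from h import *
s=arm.observe();print(s["time"],s["tcp_pos"],s["tool_rot"][:,2],s["qd"])
c=cam("wrist");save("w3",c["img"]);c=cam("side");save("s3",c["img"],(320,260,480,380),5)
E
```

```text
time: 3.62
tcp_pos: [687.0, -118.3, 35.8]
tool_rot: [[-0.007, -0.072, -0.997], [0.002, -0.997, 0.072], [-1.0, -0.002, 0.007]]
ft_force: [1.2, 0.7, -0.7]
finger_gap: 95.2
3.625 [ 687.03045168 -118.27385158   35.78599055] [-0.99738504  0.07189177  0.00739256] [-0.05413805  3.45330874  0.63380116  0.05985277 -5.37834102  0.08587486]
```

View pics/w3.png

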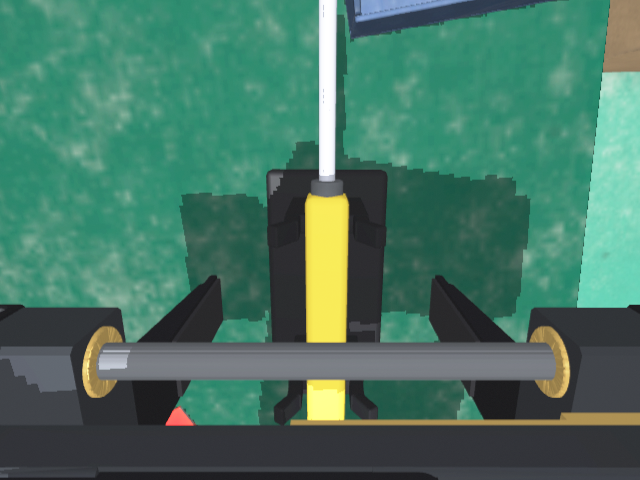

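View pics/s3.png

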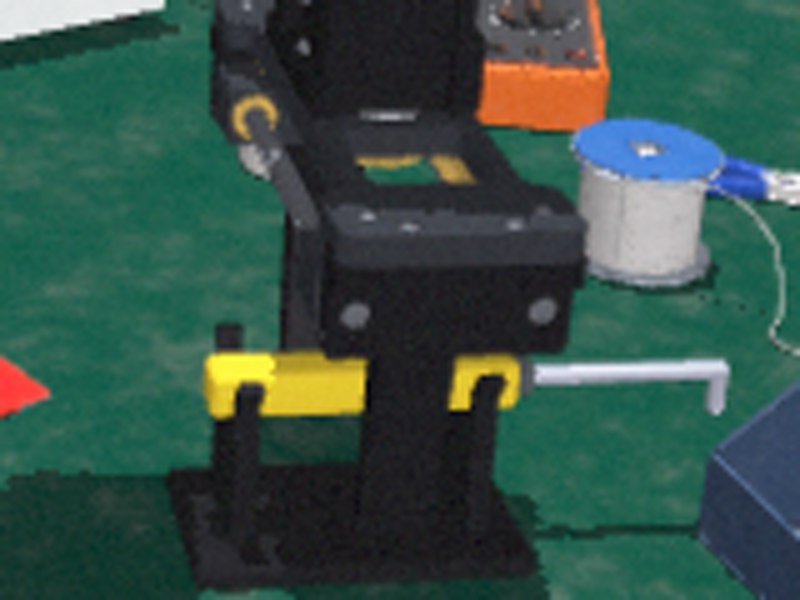

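The fingers sit on either side of the grip, between the posts. Closing at 40 N.

```bash
python3 -m creep '[{"travel":[0.05,0,0.1],"dr":[0,-0.06,0],"grip":0.5},{"travel":[0.05,0,0.1],"dr":[0,-0.06,0],"grip":1},{"travel":[0.05,0,0.1],"dr":[0,-0.06,0],"grip":1},{"travel":[0.05,0,0.1],"dr":[0,-0.06,0],"grip":1},{"travel":[0.05,0,0.1],"dr":[0,-0.06,0],"grip":1}]' 40
python3 -m creep '[{"travel":[0,0,0],"dr":[0,0,0],"grip":1},{"travel":[0,0,0],"dr":[0,0,0],"grip":1},{"travel":[0,0,0],"dr":[0,0,0],"grip":1},{"travel":[0,0,0],"dr":[0,0,0],"grip":1},{"travel":[0,0,0],"dr":[0,0,0],"grip":1}]' 40
python3 - <<'E'
from h import *
s=arm.observe();print(s["time"],s["tcp_pos"],s["tool_rot"],s["ft_force"]);np.savez("grasp.npz",p=s["tcp_pos"],R=s["tool_rot"])
E
```

```text
time: 4.35
tcp_pos: [687.5, -118.3, 37.1]
tool_rot: [[-0.001, -0.072, -0.997], [0.002, -0.997, 0.072], [-1.0, -0.002, 0.001]]
ft_force: [0.3, -0.3, 1.1]
finger_gap: 50.5
time: 4.97
tcp_pos: [687.5, -118.3, 37.1]
tool_rot: [[-0.001, -0.072, -0.997], [0.002, -0.997, 0.072], [-1.0, -0.002, 0.001]]
ft_force: [-0.3, 0.0, 0.0]
finger_gap: 15.7
4.975 [ 687.53754868 -118.26018074   37.13381303] [[-0.00107209 -0.07184008 -0.99741559]
 [ 0.00225589 -0.9974138   0.07183752]
 [-0.99999688 -0.00217304  0.00123138]] [-0.30886944  0.04359299  0.02865267]
```

Gripped, with the gap at 15.7 mm. Lifting straight up.

```bash
python3 -m creep '[{"travel":[0,0,1],"dr":[0,0,0],"grip":1},{"travel":[0,0,2.5],"dr":[0,0,0],"grip":1},{"travel":[0,0,4.5],"dr":[0,0,0],"grip":1},{"travel":[0,0,7],"dr":[0,0,0],"grip":1},{"travel":[0,0,9.3],"dr":[0,0,0],"grip":1}]' 40
python3 -m creep '[{"travel":[-2,3,0.2],"dr":[0,0,0.3],"grip":1},{"travel":[-5,7,0.2],"dr":[0,0,0.7],"grip":1},{"travel":[-8,11,0.2],"dr":[0,0,1.2],"grip":1},{"travel":[-11,15.5,0.2],"dr":[0,0,1.6],"grip":1},{"travel":[-14,20,0.2],"dr":[0,0,2],"grip":1}]' 40
```

```text
time: 5.6
tcp_pos: [688.1, -118.4, 132.9]
tool_rot: [[0.001, -0.072, -0.997], [0.002, -0.997, 0.072], [-1.0, -0.002, -0.001]]
ft_force: [-0.3, 0.8, -1.5]
finger_gap: 15.8
time: 6.22
tcp_pos: [547.4, 82.8, 136.4]
tool_rot: [[0.002, 0.138, -0.99], [0.002, -0.99, -0.138], [-1.0, -0.002, -0.003]]
ft_force: [1.0, 0.8, -1.4]
finger_gap: 15.6
```

```bash
python3 -m creep '[{"travel":[-4,5,-0.3],"dr":[0,0,0.5],"grip":1},{"travel":[-8,10,-0.6],"dr":[0,0,1],"grip":1},{"travel":[-11,14.5,-1],"dr":[0,0,1.5],"grip":1},{"travel":[-13.3,18.5,-1],"dr":[0,0,2],"grip":1},{"travel":[-14.1,20.1,-1],"dr":[0,0,2],"grip":1}]' 40
cat > look.py <<'E'
import sys
from h import *
n=sys.argv[1]
s=arm.observe();print(s["time"],s["tcp_pos"],s["tool_rot"].round(4).tolist(),s["ft_force"].round(2))
c=cam("wrist");save("w"+n,c["img"]);np.savez(f"w{n}.npz",**c)
c=cam("side");save("d"+n,c["img"],(220,170,360,275),5.5);np.savez(f"d{n}.npz",**c)
c=cam("scene");save("s"+n,c["img"],(270,200,430,320),5);np.savez(f"s{n}.npz",**c)
E
python3 look.py 5
```

```text
time: 6.85
tcp_pos: [405.6, 285.6, 127.8]
tool_rot: [[0.004, 0.343, -0.939], [0.004, -0.939, -0.343], [-1.0, -0.002, -0.005]]
ft_force: [0.6, -0.4, -1.8]
finger_gap: 15.8
6.85 [405.55068503 285.64779446 127.80033395] [[0.0036, 0.3434, -0.9392], [0.0036, -0.9392, -0.3434], [-1.0, -0.0021, -0.0046]] [ 0.58 -0.44 -1.79]
```

View pics/w5.png

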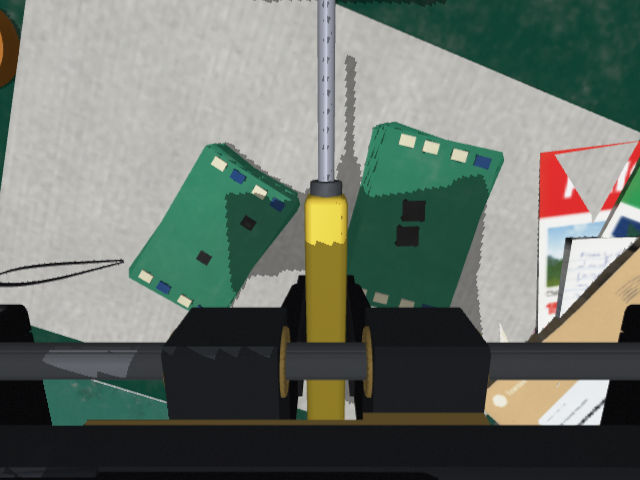

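View pics/d5.png

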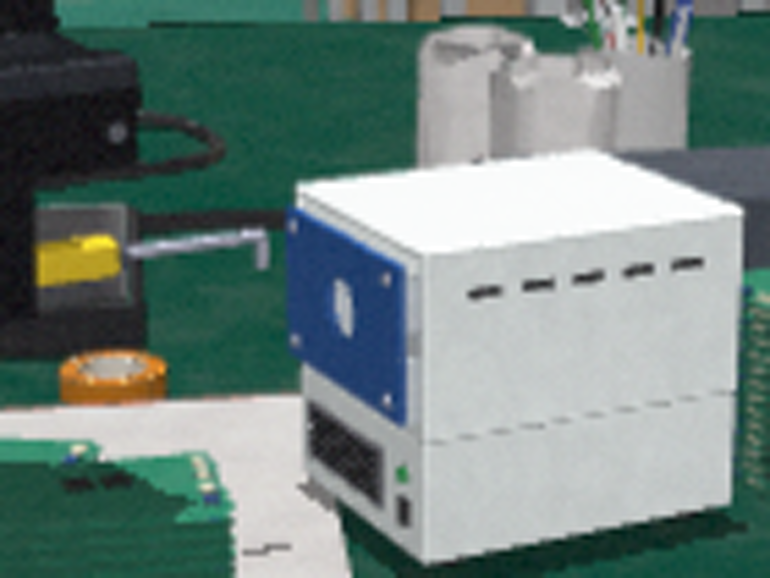

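View pics/s5.png

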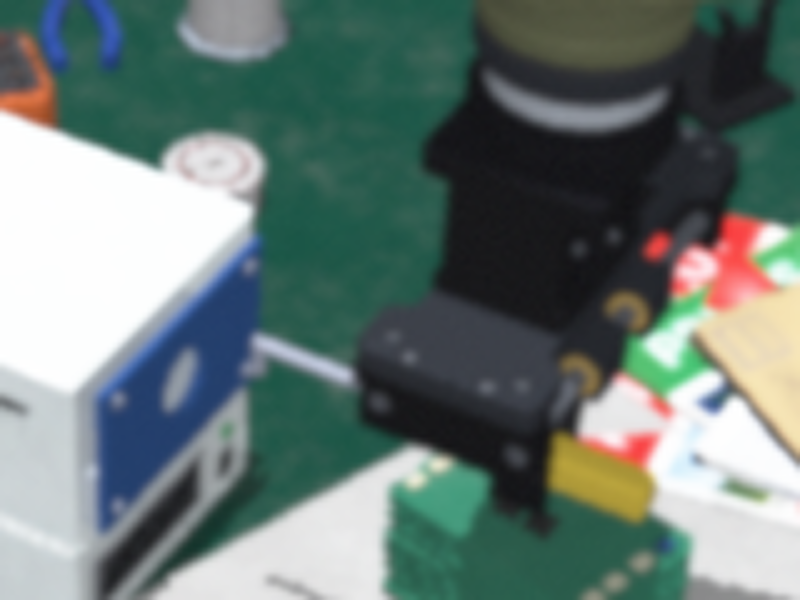

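The hook hangs level in front of the front face. In the side view, the bend is at crop (262,232), the tip end at (263,268) and the hole at (343,307). I compare the kinematic tip with the triangulated one.

```bash
python3 - <<'E'
import numpy as np
exec(open('m1.py').read().split("pts={")[0].replace('S=cam("scene");D=cam("side")',''))
src=open('m1.py').read();i=src.index("def white_in");j=src.index("a=white_in");exec(src[i:j])
S=dict(np.load("s5.npz"));D=dict(np.load("d5.npz"))
s=arm.observe();R=s["tool_rot"];p=s["tcp_pos"]
def hookpt(x,z,off=.6): return p-R[:,0]*(18.9+z)-R[:,2]*(x+off)   # hook x=-tool z, hook z=-tool x
pr=lambda c,X:proj(c,X)
for nm,X in(("bendtop",hookpt(121,3)),("tipend",hookpt(118,-16)),("tipc",hookpt(118,-13))):
    print(nm,X.round(1),"side crop",((pr(D,X)-[220,170]+.4)*5.5).round(0),"scene crop",((pr(S,X)-[270,200]+.4)*5).round(0))
a=white_in(S,(285,235,330,315));b=white_in(D,(268,200,300,250));print(a[1:],b[1:])
H,e=tri([(S,a[1]),(D,b[1])]);print("hole",H.round(1),e)
for nm,u,v in(("tip end",(258,373),(263,269)),("bend top",(255,334),(268,228))):
  X,e=tri([(S,(u[0]/5+270-.4,u[1]/5+200-.4)),(D,(v[0]/5.5+220-.4,v[1]/5.5+170-.4))]);print(nm,X.round(1),np.round(e,1))
# direct ellipse bounds for hole
yaw=np.degrees(np.arctan2(-R[1,2],-R[0,2]));print("hook yaw",yaw)
E
python3 - <<'E'
import cv2
for f,b in(("d5",(230,180,430,440)),("s5",(60,200,300,560))):
    im=cv2.imread(f"pics/{f}.png")[b[1]:b[3],b[0]:b[2]]
    cv2.imwrite(f"pics/{f}z.png",cv2.resize(im,None,fx=1.6,fy=1.6))
E
```

```text
bendtop [521.1 325.5 149.6] side crop [268. 229.] scene crop [258. 334.]
tipend [518.4 324.5 130.6] side crop [263. 272.] scene crop [263. 373.]
tipc [518.3 324.5 133.6] side crop [262. 265.] scene crop [264. 367.]
((np.float64(305.45454545454544), np.float64(275.27272727272725)), array([301, 268], dtype=int32), array([310, 283], dtype=int32)) ((np.float64(281.88461538461536), np.float64(225.5)), array([279, 219], dtype=int32), array([285, 232], dtype=int32))
hole [555.2 337.3 109.2] [0.6597322611685615, 0.6597322611686447]
tip end [518.8 326.8 131.3] [0.2 0.2]
bend top [521.4 326.8 149.9] [0.1 0.1]
hook yaw 19.979656107063803
```

View pics/s5z.png

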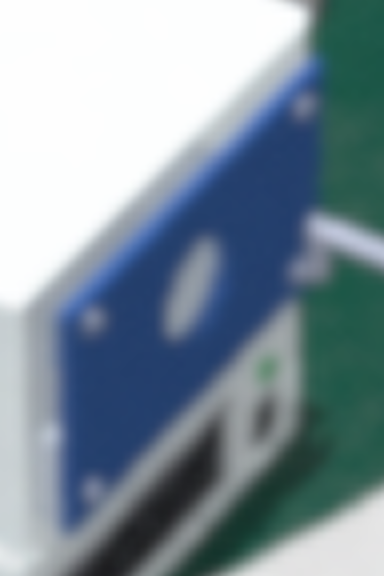

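Kinematics and cameras agree within about 2 mm. I lower by 30.5 mm and shift 1.5 mm to unit -y. Then I advance 28 mm and check.

```bash
python3 -m creep '[{"travel":[0,-0.05,-0.8],"dr":[0,0,0],"grip":1},{"travel":[0.05,-0.1,-1.8],"dr":[0,0,0],"grip":1},{"travel":[0.05,-0.14,-2.7],"dr":[0,0,0],"grip":1},{"travel":[0.05,-0.14,-3.05],"dr":[0,0,0],"grip":1},{"travel":[0.05,-0.14,-3.05],"dr":[0,0,0],"grip":1}]' 40
python3 -m creep '[{"travel":[0.47,0.17,0],"dr":[0,0,0],"grip":1},{"travel":[1.03,0.38,0],"dr":[0,0,0],"grip":1},{"travel":[1.6,0.58,0],"dr":[0,0,0],"grip":1},{"travel":[2.16,0.79,0],"dr":[0,0,0],"grip":1},{"travel":[2.63,0.96,0],"dr":[0,0,0],"grip":1}]' 40
python3 look.py 6
```

```text
time: 7.62
tcp_pos: [407.2, 282.3, 96.2]
tool_rot: [[0.002, 0.341, -0.94], [0.002, -0.94, -0.341], [-1.0, -0.001, -0.003]]
ft_force: [-1.0, 0.0, -1.1]
finger_gap: 15.5
time: 8.25
tcp_pos: [434.0, 292.1, 96.2]
tool_rot: [[0.002, 0.341, -0.94], [0.002, -0.94, -0.341], [-1.0, -0.001, -0.003]]
ft_force: [-0.6, -0.1, -1.1]
finger_gap: 15.5
8.25 [433.97799223 292.1211109   96.23082347] [[0.0025, 0.3414, -0.9399], [0.0022, -0.9399, -0.3414], [-1.0, -0.0012, -0.0031]] [-0.63 -0.13 -1.06]
```

View pics/d6.png

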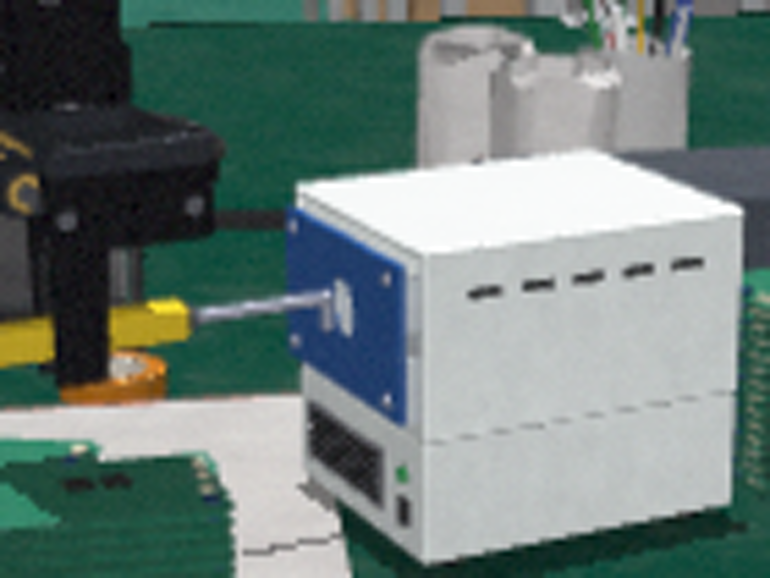

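View pics/s6.png

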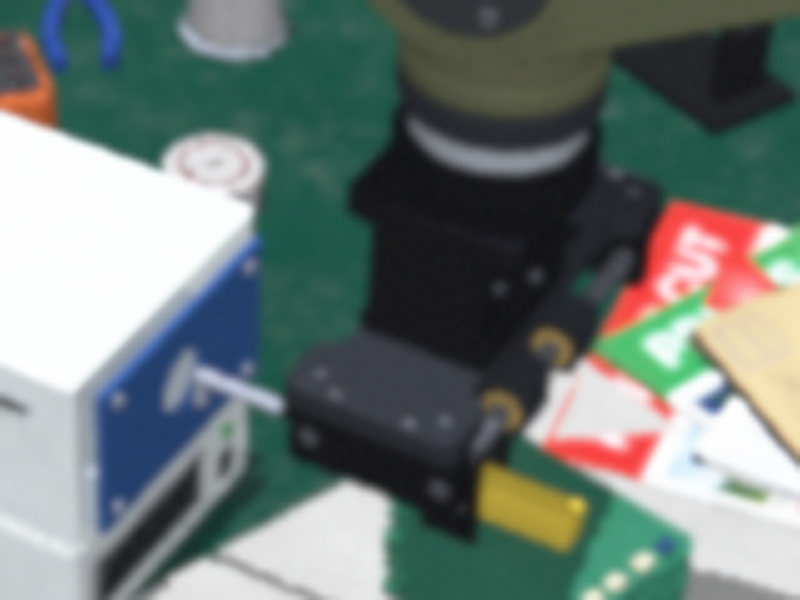

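View pics/w6.png

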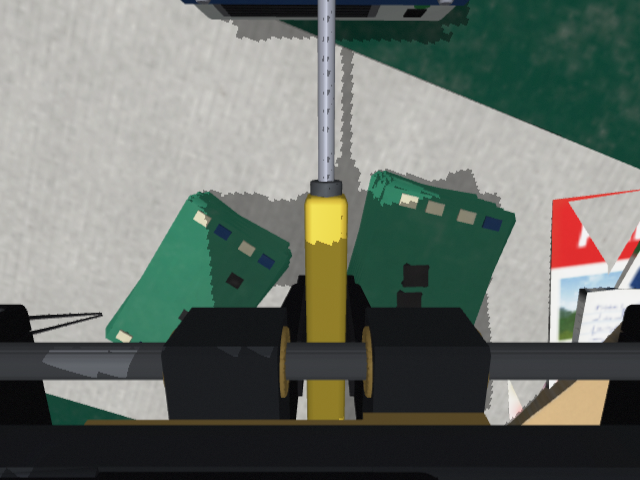

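In both views the tip lines up with the hole, at side crop (325,310) against hole (344,307). I advance 22 mm more.

```bash
python3 -m creep '[{"travel":[0.38,0.14,0.06],"dr":[0,0,0],"grip":1},{"travel":[0.8,0.29,0.06],"dr":[0,0,0],"grip":1},{"travel":[1.22,0.44,0.06],"dr":[0,0,0],"grip":1},{"travel":[1.65,0.6,0.06],"dr":[0,0,0],"grip":1},{"travel":[2.07,0.75,0.06],"dr":[0,0,0],"grip":1}]' 40
python3 look.py 7
```

```text
time: 9.02
tcp_pos: [454.7, 299.6, 96.7]
tool_rot: [[0.002, 0.341, -0.94], [0.002, -0.94, -0.341], [-1.0, -0.001, -0.003]]
ft_force: [0.1, 0.3, -0.8]
finger_gap: 15.9
9.025 [454.69459137 299.5994741   96.72119367] [[0.0022, 0.3413, -0.9399], [0.0021, -0.9399, -0.3413], [-1.0, -0.0012, -0.0027]] [ 0.13  0.26 -0.83]
```

View pics/d7.png

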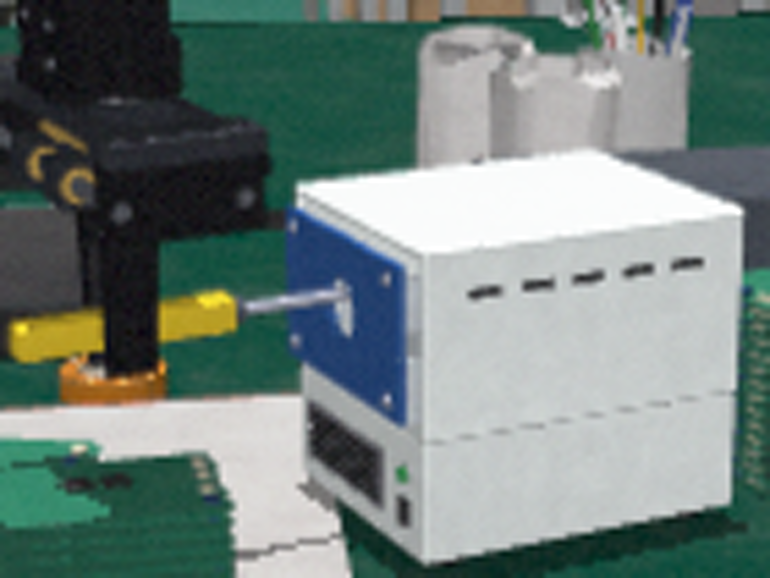

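View pics/s7.png

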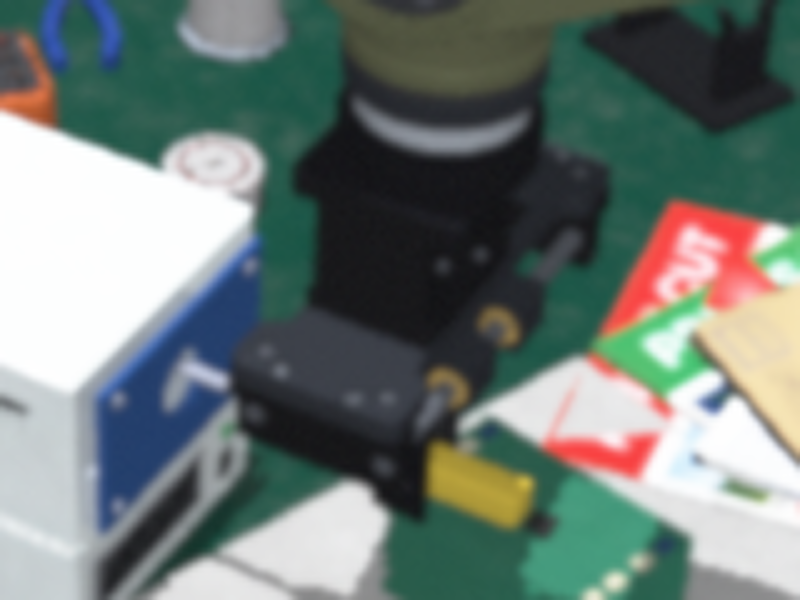

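The tip is inside with no contact force. Lowering 12 mm slowly.

```bash
python3 -m creep '[{"travel":[0,0,-0.15],"dr":[0,0,0],"grip":1},{"travel":[0,0,-0.3],"dr":[0,0,0],"grip":1},{"travel":[0,0,-0.45],"dr":[0,0,0],"grip":1},{"travel":[0,0,-0.6],"dr":[0,0,0],"grip":1},{"travel":[0,0,-0.6],"dr":[0,0,0],"grip":1}]' 40
python3 -m creep '[{"travel":[0,0,-0.15],"dr":[0,0,0],"grip":1},{"travel":[0,0,-0.3],"dr":[0,0,0],"grip":1},{"travel":[0,0,-0.45],"dr":[0,0,0],"grip":1},{"travel":[0,0,-0.6],"dr":[0,0,0],"grip":1},{"travel":[0,0,-0.6],"dr":[0,0,0],"grip":1}]' 40
python3 - <<'E'
from h import *
f=[arm.observe()["ft_force"] for i in range(5)];print(f);c=cam("side");save("d8",c["img"],(220,170,360,275),5.5)
E
```

```text
time: 9.8
tcp_pos: [454.4, 299.4, 90.5]
tool_rot: [[0.002, 0.341, -0.94], [0.002, -0.94, -0.341], [-1.0, -0.001, -0.002]]
ft_force: [-0.3, -0.7, -1.0]
finger_gap: 15.5
time: 10.42
tcp_pos: [454.3, 299.4, 84.3]
tool_rot: [[0.001, 0.341, -0.94], [0.002, -0.94, -0.341], [-1.0, -0.001, -0.002]]
ft_force: [-0.5, 0.2, -1.2]
finger_gap: 15.6
[array([-0.51233757,  0.22394325, -1.23015004]), array([-0.51233757,  0.22394325, -1.23015004]), array([-0.51233757,  0.22394325, -1.23015004]), array([-0.51233757,  0.22394325, -1.23015004]), array([-0.51233757,  0.22394325, -1.23015004])]
```

View pics/d8.png

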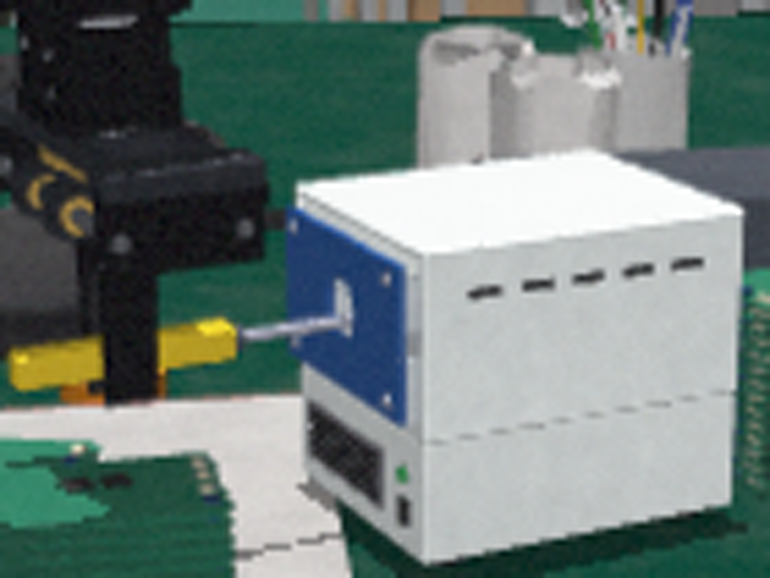

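Hooked with no load. I pull at about 20 mm/s to begin with and watch the force along u=(0.94,0.342).

```bash
cat > f.py <<'E'
from h import *
s=arm.observe();u=np.array([.94,.342,0]);f=s["ft_force"];print("pull",(f@u).round(2),"F",f.round(1),"adv",((s["tcp_pos"]-[454.3,299.4,84.3])@u).round(2),"lat",((s["tcp_pos"]-[454.3,299.4,84.3])@[-.342,.94,0]).round(2))
E
for i in 1; do python3 -m creep '[{"travel":[-0.2,-0.07,0],"dr":[0,0,0],"grip":1},{"travel":[-0.4,-0.15,0],"dr":[0,0,0],"grip":1},{"travel":[-0.6,-0.22,0],"dr":[0,0,0],"grip":1},{"travel":[-0.8,-0.29,0],"dr":[0,0,0],"grip":1},{"travel":[-1,-0.36,0],"dr":[0,0,0],"grip":1}]' 50; done; python3 f.py
```

```text
time: 11.1
tcp_pos: [444.6, 295.9, 84.6]
tool_rot: [[0.003, 0.341, -0.94], [0.002, -0.94, -0.341], [-1.0, -0.001, -0.003]]
ft_force: [1.5, 0.3, -1.5]
finger_gap: 15.4
pull 1.48 F [ 1.5  0.3 -1.5] adv -10.27 lat 0.01
```

```bash
python3 -m creep '[{"travel":[-0.23,-0.09,0],"dr":[0,0,0],"grip":1},{"travel":[-0.46,-0.17,0],"dr":[0,0,0],"grip":1},{"travel":[-0.7,-0.26,0],"dr":[0,0,0],"grip":1},{"travel":[-0.93,-0.34,0],"dr":[0,0,0],"grip":1},{"travel":[-1.16,-0.42,0],"dr":[0,0,0],"grip":1}]' 50; python3 f.py
```

```text
time: 11.72
tcp_pos: [433.0, 291.7, 84.7]
tool_rot: [[0.003, 0.341, -0.94], [0.002, -0.94, -0.341], [-1.0, -0.001, -0.004]]
ft_force: [1.6, 0.9, -1.7]
finger_gap: 15.9
pull 1.8 F [ 1.6  0.9 -1.7] adv -22.67 lat 0.05
```

The friction pull of about 2 N is there, so the tray is moving. Two more quick calls, then slow.

```bash
for i in 1; do python3 -m creep '[{"travel":[-0.26,-0.1,-0.02],"dr":[0,0,0],"grip":1},{"travel":[-0.53,-0.19,-0.02],"dr":[0,0,0],"grip":1},{"travel":[-0.79,-0.29,-0.02],"dr":[0,0,0],"grip":1},{"travel":[-1.05,-0.38,-0.02],"dr":[0,0,0],"grip":1},{"travel":[-1.3,-0.47,-0.02],"dr":[0,0,0],"grip":1}]' 50; done; python3 f.py
```

```text
time: 12.35
tcp_pos: [419.8, 287.0, 84.5]
tool_rot: [[0.003, 0.341, -0.94], [0.002, -0.94, -0.341], [-1.0, -0.001, -0.004]]
ft_force: [1.8, 0.8, -0.4]
finger_gap: 15.4
pull 1.91 F [ 1.8  0.8 -0.4] adv -36.68 lat 0.12
```

```bash
python3 -m creep '[{"travel":[-0.26,-0.1,-0.02],"dr":[0,0,0],"grip":1},{"travel":[-0.53,-0.19,-0.02],"dr":[0,0,0],"grip":1},{"travel":[-0.79,-0.29,-0.02],"dr":[0,0,0],"grip":1},{"travel":[-1.05,-0.38,-0.02],"dr":[0,0,0],"grip":1},{"travel":[-1.3,-0.47,-0.02],"dr":[0,0,0],"grip":1}]' 50;  python3 f.py; python3 look.py 9
```

```text
time: 12.98
tcp_pos: [406.7, 282.2, 84.3]
tool_rot: [[0.003, 0.341, -0.94], [0.002, -0.94, -0.341], [-1.0, -0.001, -0.004]]
ft_force: [2.5, 0.5, -1.1]
finger_gap: 15.7
pull 2.48 F [ 2.5  0.5 -1.1] adv -50.63 lat 0.14
12.975 [406.68220641 282.22449371  84.34576635] [[0.0031, 0.3413, -0.9399], [0.0024, -0.94, -0.3413], [-1.0, -0.0012, -0.0037]] [ 2.46  0.51 -1.07]
```

View pics/d9.png

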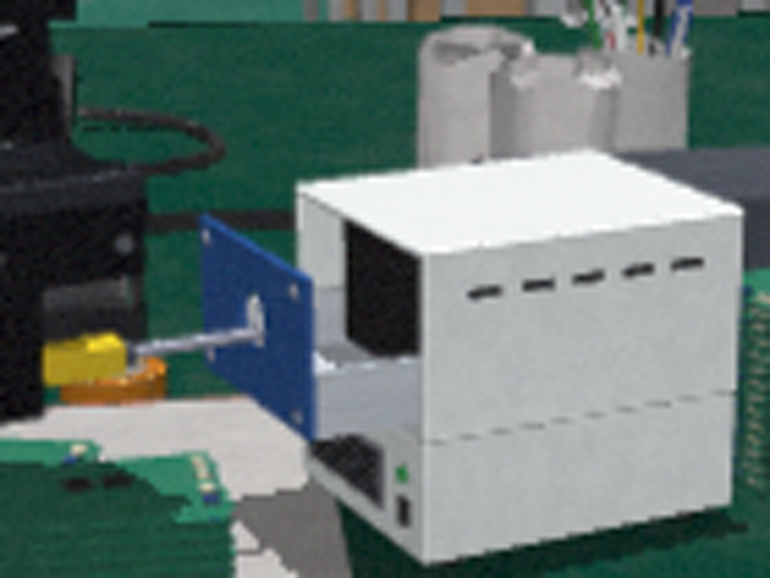

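The tray is coming out, now roughly 45–55 mm. One more 9 mm stretch is still short of 66, then tiny steps.

```bash
python3 -m creep '[{"travel":[-0.17,-0.06,0],"dr":[0,0,0],"grip":1},{"travel":[-0.34,-0.12,0],"dr":[0,0,0],"grip":1},{"travel":[-0.51,-0.19,0],"dr":[0,0,0],"grip":1},{"travel":[-0.68,-0.25,0],"dr":[0,0,0],"grip":1},{"travel":[-0.85,-0.31,0],"dr":[0,0,0],"grip":1}]' 50;  python3 f.py
```

```text
time: 13.75
tcp_pos: [397.9, 279.0, 84.3]
tool_rot: [[0.002, 0.341, -0.94], [0.002, -0.94, -0.341], [-1.0, -0.001, -0.003]]
ft_force: [2.4, 0.5, 0.1]
finger_gap: 15.6
pull 2.43 F [2.4 0.5 0.1] adv -60.01 lat 0.12
```

```bash
python3 -m creep '[{"travel":[-0.04,-0.014,0],"dr":[0,0,0],"grip":1},{"travel":[-0.08,-0.03,0],"dr":[0,0,0],"grip":1},{"travel":[-0.12,-0.044,0],"dr":[0,0,0],"grip":1},{"travel":[-0.16,-0.058,0],"dr":[0,0,0],"grip":1},{"travel":[-0.19,-0.068,0],"dr":[0,0,0],"grip":1}]' 50;  python3 f.py
```

```text
time: 14.38
tcp_pos: [396.0, 278.3, 84.3]
tool_rot: [[0.002, 0.341, -0.94], [0.002, -0.94, -0.341], [-1.0, -0.001, -0.003]]
ft_force: [2.0, 1.6, -0.9]
finger_gap: 15.7
pull 2.43 F [ 2.   1.6 -0.9] adv -62.06 lat 0.11
```

```bash
python3 -m creep '[{"travel":[-0.04,-0.014,0],"dr":[0,0,0],"grip":1},{"travel":[-0.08,-0.03,0],"dr":[0,0,0],"grip":1},{"travel":[-0.12,-0.044,0],"dr":[0,0,0],"grip":1},{"travel":[-0.16,-0.058,0],"dr":[0,0,0],"grip":1},{"travel":[-0.19,-0.068,0],"dr":[0,0,0],"grip":1}]' 50;  python3 f.py
```

```text
time: 15.0
tcp_pos: [394.0, 277.6, 84.2]
tool_rot: [[0.002, 0.341, -0.94], [0.002, -0.94, -0.341], [-1.0, -0.001, -0.003]]
ft_force: [1.7, 0.8, -1.0]
finger_gap: 15.5
pull 1.87 F [ 1.7  0.8 -1. ] adv -64.12 lat 0.16
```

```bash
echo 'import sys;sys.exit(int(f@u>4))' >> f.py
python3 -m creep '[{"travel":[-0.04,-0.014,0],"dr":[0,0,0],"grip":1},{"travel":[-0.08,-0.03,0],"dr":[0,0,0],"grip":1},{"travel":[-0.12,-0.044,0],"dr":[0,0,0],"grip":1},{"travel":[-0.16,-0.058,0],"dr":[0,0,0],"grip":1},{"travel":[-0.19,-0.068,0],"dr":[0,0,0],"grip":1}]' 50 >/dev/null;  python3 f.py && python3 -m creep '[{"travel":[-0.04,-0.014,0],"dr":[0,0,0],"grip":1},{"travel":[-0.08,-0.03,0],"dr":[0,0,0],"grip":1},{"travel":[-0.12,-0.044,0],"dr":[0,0,0],"grip":1},{"travel":[-0.16,-0.058,0],"dr":[0,0,0],"grip":1},{"travel":[-0.19,-0.068,0],"dr":[0,0,0],"grip":1}]' 50 >/dev/null;  python3 f.py
```

```text
pull 2.03 F [ 1.8  1.1 -1.2] adv -66.15 lat 0.13
pull 2.0 F [ 2.   0.4 -0.6] adv -68.23 lat 0.16
```

```bash
python3 f.py && python3 -m creep '[{"travel":[-0.04,-0.014,0],"dr":[0,0,0],"grip":1},{"travel":[-0.08,-0.03,0],"dr":[0,0,0],"grip":1},{"travel":[-0.12,-0.044,0],"dr":[0,0,0],"grip":1},{"travel":[-0.16,-0.058,0],"dr":[0,0,0],"grip":1},{"travel":[-0.19,-0.068,0],"dr":[0,0,0],"grip":1}]' 50 >/dev/null;  python3 f.py && python3 -m creep '[{"travel":[-0.04,-0.014,0],"dr":[0,0,0],"grip":1},{"travel":[-0.08,-0.03,0],"dr":[0,0,0],"grip":1},{"travel":[-0.12,-0.044,0],"dr":[0,0,0],"grip":1},{"travel":[-0.16,-0.058,0],"dr":[0,0,0],"grip":1},{"travel":[-0.19,-0.068,0],"dr":[0,0,0],"grip":1}]' 50 >/dev/null;  python3 f.py
```

```text
pull 2.0 F [ 2.   0.4 -0.6] adv -68.23 lat 0.16
pull 3.0 F [ 2.7  1.5 -1. ] adv -70.26 lat 0.15
pull 2.64 F [ 2.5  0.8 -0.2] adv -72.28 lat 0.16
```

```bash
python3 f.py && python3 -m creep '[{"travel":[-0.04,-0.014,0],"dr":[0,0,0],"grip":1},{"travel":[-0.08,-0.03,0],"dr":[0,0,0],"grip":1},{"travel":[-0.12,-0.044,0],"dr":[0,0,0],"grip":1},{"travel":[-0.16,-0.058,0],"dr":[0,0,0],"grip":1},{"travel":[-0.19,-0.068,0],"dr":[0,0,0],"grip":1}]' 50 >/dev/null;  python3 f.py && python3 -m creep '[{"travel":[-0.04,-0.014,0],"dr":[0,0,0],"grip":1},{"travel":[-0.08,-0.03,0],"dr":[0,0,0],"grip":1},{"travel":[-0.12,-0.044,0],"dr":[0,0,0],"grip":1},{"travel":[-0.16,-0.058,0],"dr":[0,0,0],"grip":1},{"travel":[-0.19,-0.068,0],"dr":[0,0,0],"grip":1}]' 50 >/dev/null;  python3 f.py
```

```text
pull 2.64 F [ 2.5  0.8 -0.2] adv -72.28 lat 0.16
pull 6.31 F [ 6.   1.9 -3.8] adv -73.46 lat 0.17
pull 6.31 F [ 6.   1.9 -3.8] adv -73.46 lat 0.17
```

```bash
python3 f.py && python3 -m creep '[{"travel":[-0.04,-0.014,0],"dr":[0,0,0],"grip":1},{"travel":[-0.08,-0.03,0],"dr":[0,0,0],"grip":1},{"travel":[-0.12,-0.044,0],"dr":[0,0,0],"grip":1},{"travel":[-0.16,-0.058,0],"dr":[0,0,0],"grip":1},{"travel":[-0.19,-0.068,0],"dr":[0,0,0],"grip":1}]' 50 >/dev/null;  python3 f.py && python3 -m creep '[{"travel":[-0.04,-0.014,0],"dr":[0,0,0],"grip":1},{"travel":[-0.08,-0.03,0],"dr":[0,0,0],"grip":1},{"travel":[-0.12,-0.044,0],"dr":[0,0,0],"grip":1},{"travel":[-0.16,-0.058,0],"dr":[0,0,0],"grip":1},{"travel":[-0.19,-0.068,0],"dr":[0,0,0],"grip":1}]' 50 >/dev/null;  python3 f.py
```

```text
pull 6.31 F [ 6.   1.9 -3.8] adv -73.46 lat 0.17
pull 6.31 F [ 6.   1.9 -3.8] adv -73.46 lat 0.17
pull 6.31 F [ 6.   1.9 -3.8] adv -73.46 lat 0.17
```

The stop is felt at advance ≈ -73.4, with 6.3 N. I raise the pull a little toward 10 N.

```bash
python3 -m creep '[{"travel":[-0.09,-0.033,0],"dr":[0,0,0],"grip":1},{"travel":[-0.1,-0.036,0],"dr":[0,0,0],"grip":1},{"travel":[-0.11,-0.04,0],"dr":[0,0,0],"grip":1},{"travel":[-0.11,-0.04,0],"dr":[0,0,0],"grip":1},{"travel":[-0.11,-0.04,0],"dr":[0,0,0],"grip":1}]' 50;  python3 f.py
```

```text
time: 18.75
tcp_pos: [385.2, 274.4, 84.7]
tool_rot: [[0.007, 0.341, -0.94], [0.004, -0.94, -0.341], [-1.0, -0.001, -0.008]]
ft_force: [7.4, 2.5, -4.8]
finger_gap: 16.0
pull 7.83 F [ 7.4  2.5 -4.8] adv -73.47 lat 0.15
```

```bash
python3 -m creep '[{"travel":[-0.13,-0.047,-0.02],"dr":[0,0,0],"grip":1},{"travel":[-0.15,-0.055,-0.03],"dr":[0,0,0],"grip":1},{"travel":[-0.155,-0.056,-0.04],"dr":[0,0,0],"grip":1},{"travel":[-0.155,-0.056,-0.04],"dr":[0,0,0],"grip":1},{"travel":[-0.155,-0.056,-0.04],"dr":[0,0,0],"grip":1}]' 50;  python3 f.py
```

```text
time: 19.38
tcp_pos: [385.2, 274.4, 84.5]
tool_rot: [[0.011, 0.341, -0.94], [0.006, -0.94, -0.341], [-1.0, -0.002, -0.012]]
ft_force: [10.3, 4.4, -5.7]
finger_gap: 15.7
pull 11.22 F [10.3  4.4 -5.7] adv -73.5 lat 0.15
```

11.2 N pull. I hold about 10 N for two more calls, more than a second in all.

```bash
python3 -m creep '[{"travel":[-0.135,-0.049,-0.03],"dr":[0,0,0],"grip":1},{"travel":[-0.135,-0.049,-0.03],"dr":[0,0,0],"grip":1},{"travel":[-0.135,-0.049,-0.03],"dr":[0,0,0],"grip":1},{"travel":[-0.135,-0.049,-0.03],"dr":[0,0,0],"grip":1},{"travel":[-0.135,-0.049,-0.03],"dr":[0,0,0],"grip":1}]' 50;  python3 f.py
```

```text
time: 20.0
tcp_pos: [385.3, 274.4, 84.3]
tool_rot: [[0.015, 0.341, -0.94], [0.007, -0.94, -0.341], [-1.0, -0.002, -0.016]]
ft_force: [9.2, 3.9, -5.2]
finger_gap: 15.8
pull 9.97 F [ 9.2  3.9 -5.2] adv -73.45 lat 0.14
```

```bash
python3 -m creep '[{"travel":[-0.135,-0.049,-0.03],"dr":[0,0,0],"grip":1},{"travel":[-0.135,-0.049,-0.03],"dr":[0,0,0],"grip":1},{"travel":[-0.135,-0.049,-0.03],"dr":[0,0,0],"grip":1},{"travel":[-0.135,-0.049,-0.03],"dr":[0,0,0],"grip":1},{"travel":[-0.135,-0.049,-0.03],"dr":[0,0,0],"grip":1}]' 50;  python3 f.py; python3 look.py 10
```

```text
time: 20.62
tcp_pos: [385.3, 274.4, 84.0]
tool_rot: [[0.018, 0.341, -0.94], [0.009, -0.94, -0.341], [-1.0, -0.002, -0.02]]
ft_force: [9.4, 4.6, -6.6]
finger_gap: 15.7
pull 10.42 F [ 9.4  4.6 -6.6] adv -73.44 lat 0.07
20.625 [385.28368498 274.36046729  84.0386247 ] [[0.018, 0.3409, -0.9399], [0.0087, -0.9401, -0.3408], [-0.9998, -0.002, -0.0198]] [ 9.42  4.58 -6.56]
```

View pics/d10.png

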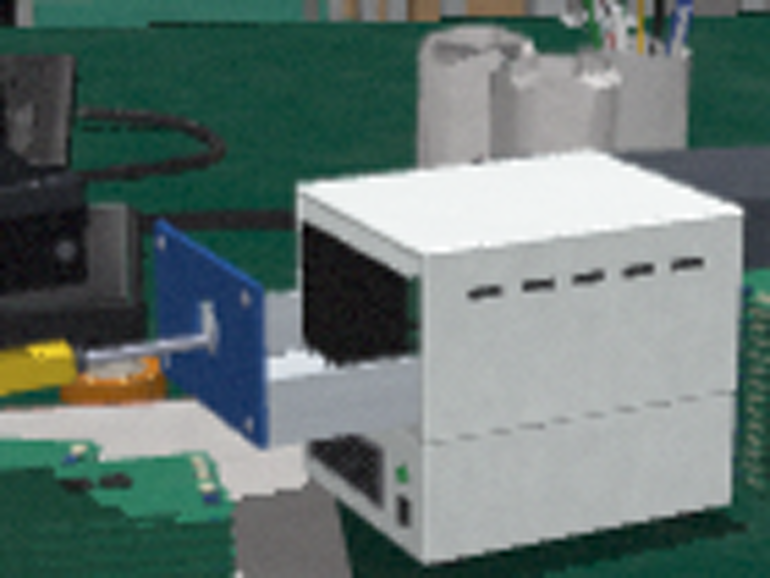

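View pics/w10.png

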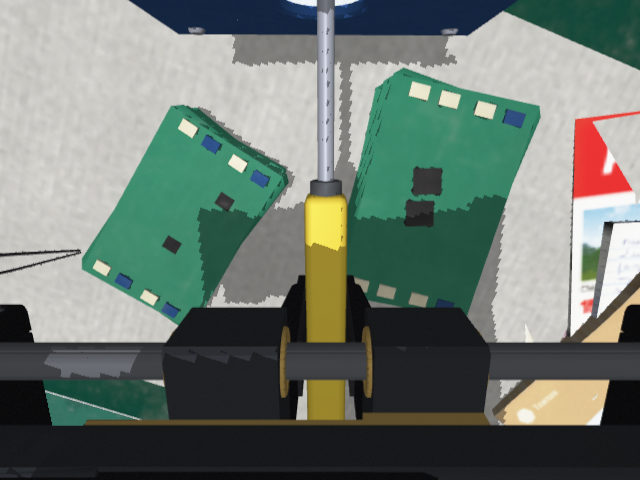

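The pull was held at 10–11 N for about 1.9 s at the stop. Unhooking: I move forward 7 mm to free the tip and take out the 1° pitch that had built up.

```bash
python3 -m creep '[{"travel":[0.1,0.036,0],"dr":[0,0,0],"grip":1},{"travel":[0.25,0.09,0],"dr":[-0.02,0.04,0],"grip":1},{"travel":[0.4,0.146,0],"dr":[-0.04,0.09,0],"grip":1},{"travel":[0.55,0.2,0],"dr":[-0.06,0.13,0],"grip":1},{"travel":[0.66,0.24,0],"dr":[-0.08,0.17,0],"grip":1}]' 50;  python3 f.py; python3 look.py 11
```

```text
time: 21.4
tcp_pos: [391.9, 276.8, 84.0]
tool_rot: [[-0.0, 0.341, -0.94], [-0.0, -0.94, -0.341], [-1.0, -0.0, 0.0]]
ft_force: [-0.2, 0.1, -0.2]
finger_gap: 15.9
pull -0.17 F [-0.2  0.1 -0.2] adv -66.42 lat 0.06
21.4 [391.88318805 276.7561733   83.98152348] [[-0.0004, 0.3409, -0.9401], [-0.0, -0.9401, -0.3409], [-1.0, -0.0001, 0.0004]] [-0.21  0.08 -0.16]
```

View pics/d11.png

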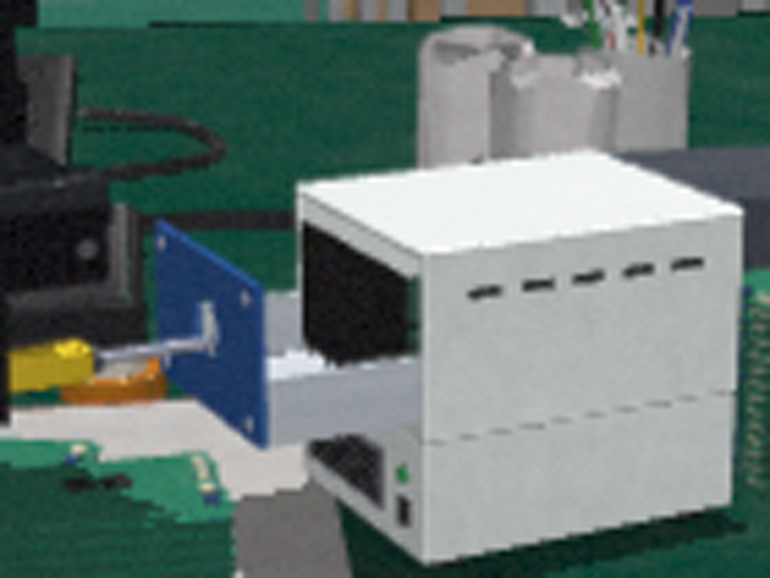

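View pics/w11.png

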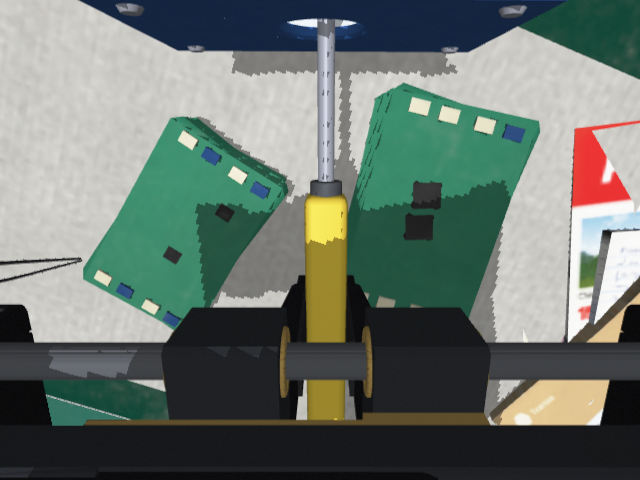

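Free, with zero force, and the tray stayed put. Before lifting I check whether the hook pitched in the grip by comparing the predicted rod with the seen one.

Run:
```python
from h import *
s=arm.observe();R=s["tool_rot"];p=s["tcp_pos"];D=dict(np.load("d11.npz"));W=dict(np.load("w11.npz"))
for x in(-50,50,60,75,90,100):
    X=p-R[:,0]*18.9-R[:,2]*(x+.6);print(x,X.round(1),((proj(D,X)-[220,170]+.4)*5.5).round(0),proj(W,X).round(0))
x0=p-R[:,0]*(18.9+8)-R[:,2]*50.6;print("grip top front",((proj(D,x0)-[220,170]+.4)*5.5).round(0),proj(W,x0))
im=D["img"][:,:,::-1][215:250,220:262];cv2.imwrite("pics/d11z.png",cv2.resize(im,None,fx=16,fy=16,interpolation=cv2.INTER_NEAREST))
```

```text
-50 [345.5 259.9 102.9] [-147.  393.] [327. 418.]
50 [439.5 294.  102.9] [ 85. 359.] [327. 193.]
60 [448.9 297.4 102.9] [107. 356.] [327. 166.]
75 [463.  302.5 102.9] [140. 351.] [328. 124.]
90 [477.1 307.7 102.9] [172. 346.] [328.  80.]
100 [486.5 311.1 102.9] [194. 343.] [328.  48.]
grip top front [ 84. 341.] [327.55996896 196.93314295]
```

View pics/d11z.png

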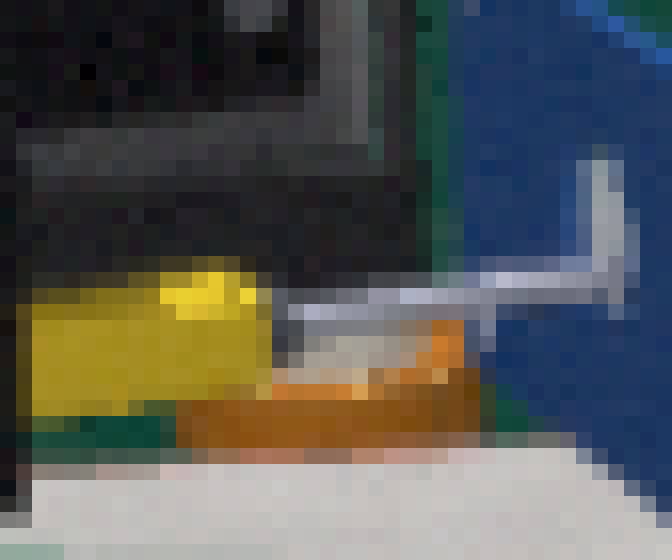

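No measurable pitch slip. Lifting 13 mm to the centre of the hole, then withdrawing.

```bash
python3 -m creep '[{"travel":[0,0,0.25],"dr":[0,0,0],"grip":1},{"travel":[0,0,0.55],"dr":[0,0,0],"grip":1},{"travel":[0,0,0.85],"dr":[0,0,0],"grip":1},{"travel":[0,0,1.15],"dr":[0,0,0],"grip":1},{"travel":[0,0,1.3],"dr":[0,0,0],"grip":1}]' 50;  python3 f.py
python3 -m creep '[{"travel":[-0.1,-0.036,0],"dr":[0,0,0],"grip":1},{"travel":[-0.25,-0.09,0],"dr":[0,0,0],"grip":1},{"travel":[-0.4,-0.146,0],"dr":[0,0,0],"grip":1},{"travel":[-0.6,-0.22,0],"dr":[0,0,0],"grip":1},{"travel":[-0.8,-0.29,0],"dr":[0,0,0],"grip":1}]' 50;  python3 f.py; python3 look.py 12
```

```text
time: 22.18
tcp_pos: [392.0, 276.9, 97.4]
tool_rot: [[0.0, 0.341, -0.94], [0.0, -0.94, -0.341], [-1.0, -0.0, -0.0]]
ft_force: [-0.2, 0.4, -0.5]
finger_gap: 15.6
pull -0.1 F [-0.2  0.4 -0.5] adv -66.23 lat 0.11
time: 22.8
tcp_pos: [383.9, 273.9, 97.3]
tool_rot: [[0.0, 0.341, -0.94], [0.0, -0.94, -0.341], [-1.0, -0.0, -0.0]]
ft_force: [-0.5, -0.2, -0.9]
finger_gap: 15.4
pull -0.53 F [-0.5 -0.2 -0.9] adv -74.94 lat 0.12
22.8 [383.85232949 273.8963225   97.3287755 ] [[0.0002, 0.341, -0.9401], [0.0003, -0.9401, -0.341], [-1.0, -0.0003, -0.0003]] [-0.49 -0.19 -0.95]
```

View pics/d12.png

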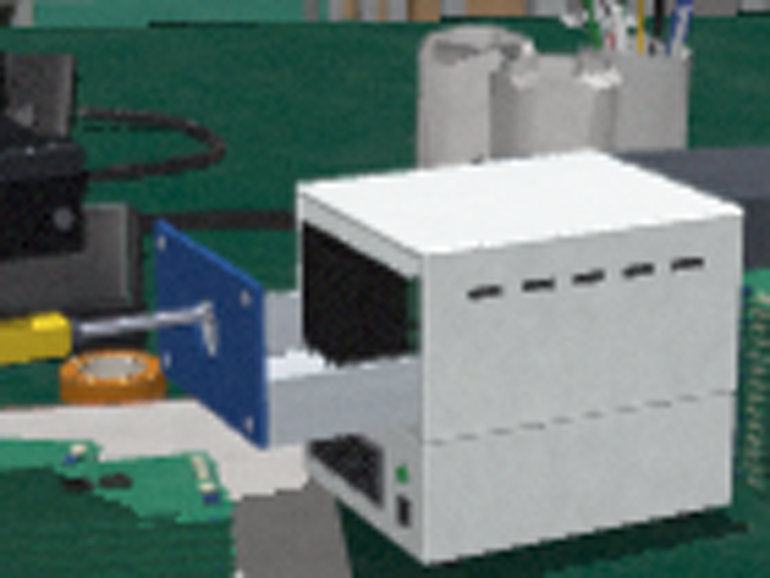

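It is withdrawing through the hole without force. Continuing out, slowly first, then clear.

```bash
python3 -m creep '[{"travel":[-0.25,-0.09,0],"dr":[0,0,0],"grip":1},{"travel":[-0.5,-0.18,0],"dr":[0,0,0],"grip":1},{"travel":[-0.75,-0.27,0],"dr":[0,0,0],"grip":1},{"travel":[-1,-0.364,0],"dr":[0,0,0],"grip":1},{"travel":[-1.3,-0.47,0],"dr":[0,0,0],"grip":1}]' 50;  python3 f.py && python3 -m creep '[{"travel":[-0.5,-0.18,0],"dr":[0,0,0],"grip":1},{"travel":[-1,-0.364,0],"dr":[0,0,0],"grip":1},{"travel":[-1.6,-0.58,0],"dr":[0,0,0],"grip":1},{"travel":[-2.2,-0.8,0],"dr":[0,0,0],"grip":1},{"travel":[-2.8,-1.02,0],"dr":[0,0,0],"grip":1}]' 50;  python3 f.py; python3 look.py 13
```

```text
time: 23.58
tcp_pos: [370.7, 269.2, 97.4]
tool_rot: [[0.0, 0.341, -0.94], [0.0, -0.94, -0.341], [-1.0, -0.0, -0.001]]
ft_force: [0.3, -0.0, -1.2]
finger_gap: 15.7
pull 0.28 F [ 0.3 -0.  -1.2] adv -88.88 lat 0.16
time: 24.2
tcp_pos: [342.3, 258.8, 97.4]
tool_rot: [[0.0, 0.341, -0.94], [0.0, -0.94, -0.341], [-1.0, -0.0, -0.001]]
ft_force: [-0.9, -0.2, -0.5]
finger_gap: 15.5
pull -0.97 F [-0.9 -0.2 -0.5] adv -119.17 lat 0.13
24.2 [342.30183175 258.79435609  97.37638838] [[0.0004, 0.341, -0.9401], [0.0004, -0.9401, -0.341], [-1.0, -0.0003, -0.0006]] [-0.95 -0.25 -0.47]
```

View pics/d13.png

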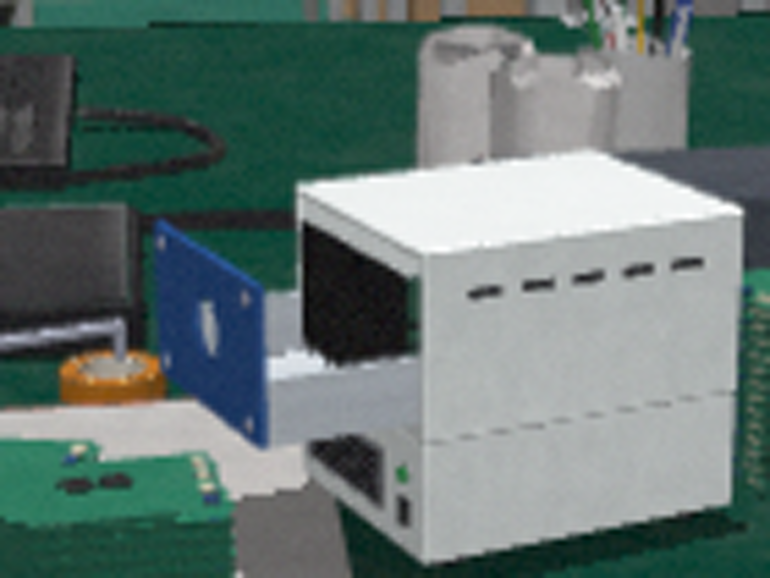

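View pics/s13.png

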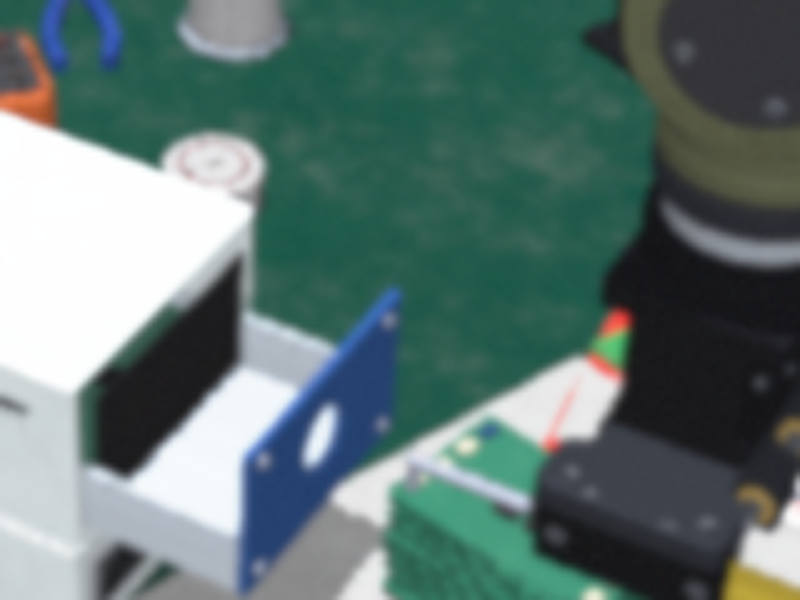

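View pics/w13.png

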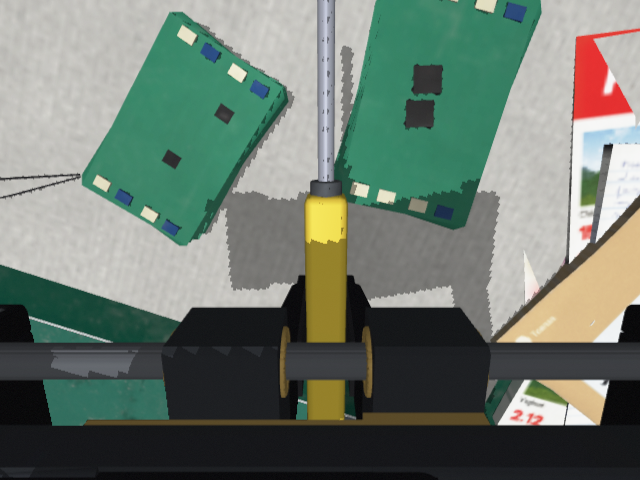

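The tray is out and the hook is clear of it. Raising, then returning above the rest.

```bash
python3 -m creep '[{"travel":[0,0,1],"dr":[0,0,0],"grip":1},{"travel":[0,0,2.5],"dr":[0,0,0],"grip":1},{"travel":[0,0,4],"dr":[0,0,0],"grip":1},{"travel":[0,0,5.5],"dr":[0,0,0],"grip":1},{"travel":[0,-0.5,6.3],"dr":[0,0,0],"grip":1}]' 50
python3 -m creep '[{"travel":[1,-3,0],"dr":[0,0,-0.3],"grip":1},{"travel":[3,-7,0],"dr":[0,0,-0.7],"grip":1},{"travel":[6,-11,0],"dr":[0,0,-1.2],"grip":1},{"travel":[10,-15,0],"dr":[0,0,-1.6],"grip":1},{"travel":[14,-19,0],"dr":[0,0,-2],"grip":1}]' 50
```

```text
time: 24.98
tcp_pos: [343.1, 254.2, 162.2]
tool_rot: [[0.003, 0.342, -0.94], [0.002, -0.94, -0.342], [-1.0, -0.001, -0.003]]
ft_force: [0.2, -0.7, -1.5]
finger_gap: 15.7
time: 25.6
tcp_pos: [484.0, 62.4, 162.5]
tool_rot: [[0.003, 0.137, -0.991], [0.001, -0.991, -0.137], [-1.0, -0.001, -0.004]]
ft_force: [0.1, 1.3, -1.0]
finger_gap: 15.7
```

```bash
python3 -m creep '[{"travel":[4.5,-4,0],"dr":[0,0,-0.5],"grip":1},{"travel":[9.5,-8.5,0],"dr":[0,0,-1],"grip":1},{"travel":[14.5,-13,-1],"dr":[0,0,-1.5],"grip":1},{"travel":[18.5,-16.5,-2],"dr":[0,0,-2],"grip":1},{"travel":[20.35,-18.07,-3],"dr":[0,0,-2],"grip":1}]' 50
python3 -m creep '[{"travel":[0,0,0],"dr":[0,0,0],"grip":1},{"travel":[0,0,0],"dr":[0,0,0],"grip":1},{"travel":[0,0,0],"dr":[0,0,0],"grip":1},{"travel":[0,0,0],"dr":[0,0,0],"grip":1},{"travel":[0,0,0],"dr":[0,0,0],"grip":1}]' 50
python3 - <<'E'
from h import *
s=arm.observe();print(s["tcp_pos"],s["tool_rot"].round(4).tolist())
c=cam("side");save("d14",c["img"],(330,240,480,390),4);c=cam("wrist");save("w14",c["img"])
E
```

```text
time: 26.22
tcp_pos: [688.9, -121.2, 131.7]
tool_rot: [[0.003, -0.075, -0.997], [0.0, -0.997, 0.075], [-1.0, -0.0, -0.003]]
ft_force: [0.7, 0.6, -0.9]
finger_gap: 15.5
time: 26.85
tcp_pos: [688.8, -120.7, 132.4]
tool_rot: [[0.004, -0.074, -0.997], [0.0, -0.997, 0.074], [-1.0, -0.0, -0.004]]
ft_force: [0.1, -0.1, -0.6]
finger_gap: 15.8
[ 688.82497102 -120.70686674  132.3580874 ] [[0.0038, -0.0739, -0.9973], [0.0001, -0.9973, 0.0739], [-1.0, -0.0003, -0.0038]]
```

View pics/d14.png

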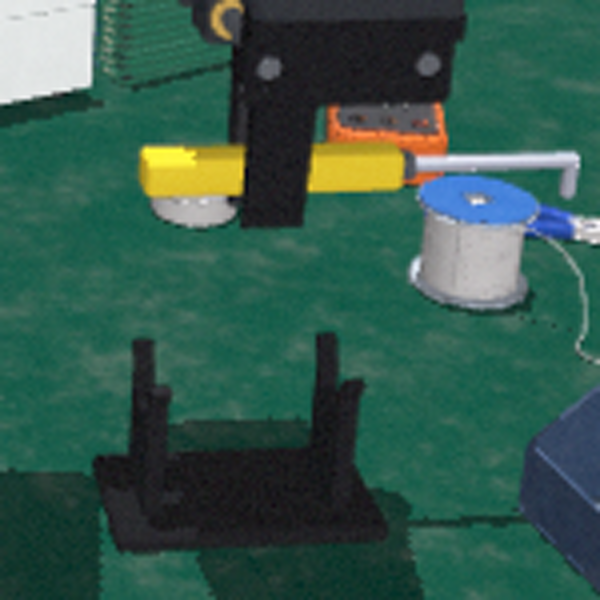

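View pics/w14.png

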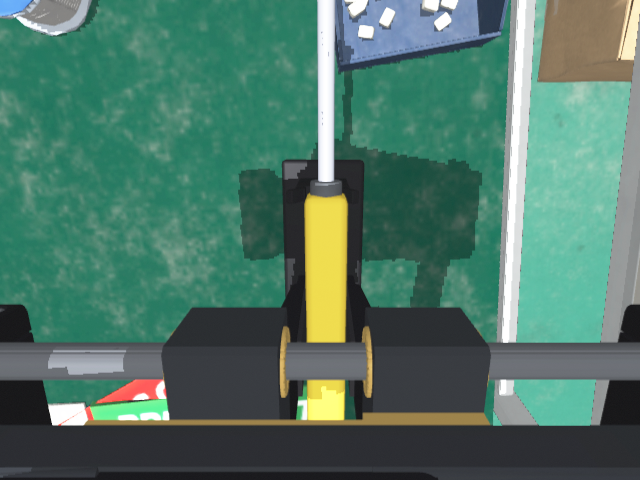

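```bash
python3 -m creep '[{"travel":[-0.06,0.12,-1],"dr":[0,0.02,0.02],"grip":1},{"travel":[-0.13,0.24,-2],"dr":[0,0.04,0.02],"grip":1},{"travel":[-0.13,0.24,-3.5],"dr":[0,0.04,0.02],"grip":1},{"travel":[-0.13,0.24,-5],"dr":[0,0.04,0.02],"grip":1},{"travel":[-0.13,0.24,-5.5],"dr":[0,0.04,0.02],"grip":1}]' 50
python3 - <<'E'
from h import *
s=arm.observe();g=np.load("grasp.npz");print((g["p"]-s["tcp_pos"]).round(2),np.degrees(cv2.Rodrigues(g["R"]@s["tool_rot"].T)[0].ravel())/6)
c=cam("side");save("d15",c["img"],(330,260,480,390),5);c=cam("scene");save("s15",c["img"],(340,120,460,240),5)
E
```

```text
time: 27.58
tcp_pos: [686.3, -118.3, 74.5]
tool_rot: [[-0.004, -0.072, -0.997], [0.001, -0.997, 0.072], [-1.0, -0.001, 0.004]]
ft_force: [0.2, -0.4, -1.4]
finger_gap: 15.9
[  1.2    0.04 -37.39] [ 0.01240124 -0.02898455  0.00313062]
```

View pics/d15.png

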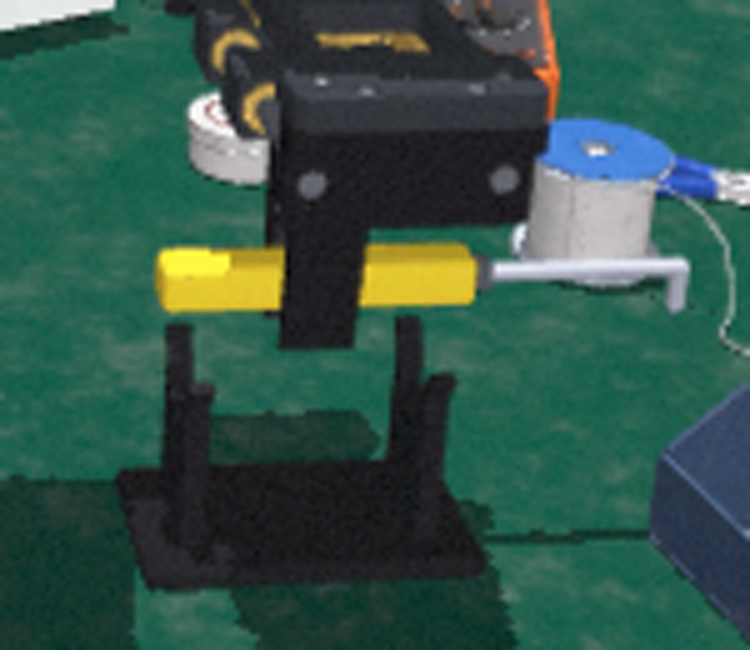

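View pics/s15.png

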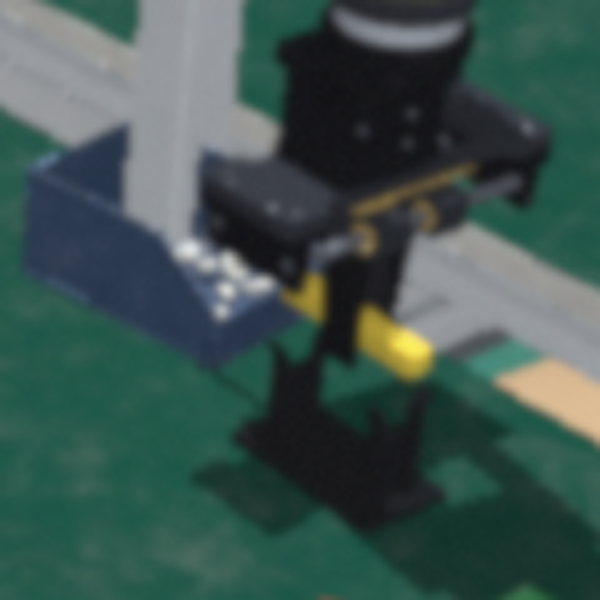

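The hook hangs over the forks in both views. Lowering 3.4 cm of the remaining 3.74 with the corrections, then the last bit slowly.

```bash
python3 -m creep '[{"travel":[0.12,0,-0.7],"dr":[0.01,-0.03,0],"grip":1},{"travel":[0.12,0,-1.5],"dr":[0.01,-0.03,0],"grip":1},{"travel":[0.12,0,-2.3],"dr":[0.01,-0.03,0],"grip":1},{"travel":[0.12,0,-3],"dr":[0.01,-0.03,0],"grip":1},{"travel":[0.12,0,-3.4],"dr":[0.01,-0.03,0],"grip":1}]' 50
python3 - <<'E'
from h import *
s=arm.observe();g=np.load("grasp.npz");print((g["p"]-s["tcp_pos"]).round(2),(np.degrees(cv2.Rodrigues(g["R"]@s["tool_rot"].T)[0].ravel())/6).round(3),s["ft_force"])
E
```

```text
time: 28.3
tcp_pos: [687.8, -118.3, 40.9]
tool_rot: [[-0.0, -0.072, -0.997], [0.002, -0.997, 0.072], [-1.0, -0.002, 0.001]]
ft_force: [-0.6, -0.1, -0.8]
finger_gap: 15.7
[-0.27  0.06 -3.73] [0.004 0.007 0.003] [-0.607821   -0.07670283 -0.79859578]
```

```bash
python3 -m creep '[{"travel":[-0.03,0,-0.1],"dr":[0,0,0],"grip":1},{"travel":[-0.03,0,-0.2],"dr":[0,0,0],"grip":1},{"travel":[-0.03,0,-0.3],"dr":[0,0,0],"grip":1},{"travel":[-0.03,0,-0.36],"dr":[0,0,0],"grip":1},{"travel":[-0.03,0,-0.36],"dr":[0,0,0],"grip":1}]' 50
python3 - <<'E'
from h import *
c=cam("side");save("d16",c["img"],(330,260,480,390),5)
E
```

```text
time: 28.92
tcp_pos: [687.5, -118.3, 37.3]
tool_rot: [[-0.0, -0.072, -0.997], [0.002, -0.997, 0.072], [-1.0, -0.002, 0.0]]
ft_force: [-0.2, -0.7, -1.2]
finger_gap: 15.8
```

View pics/d16.png

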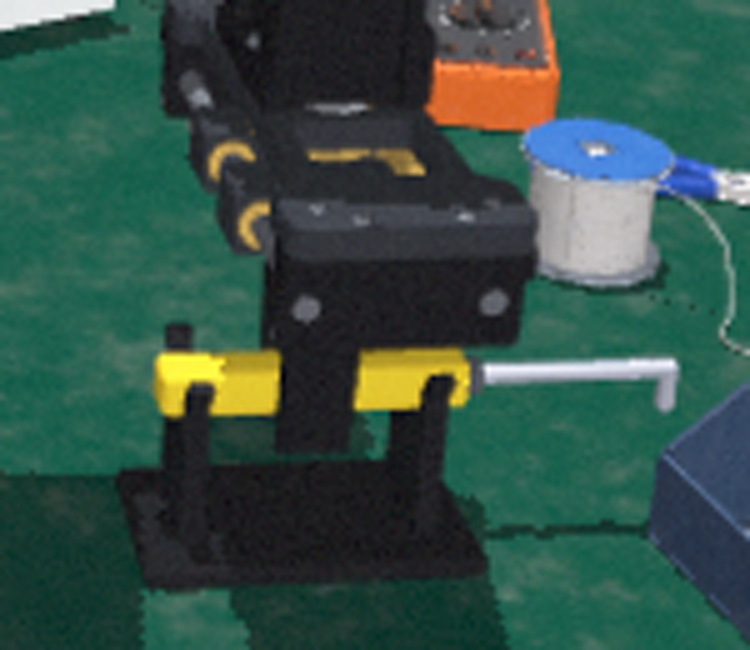

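It sits in both forks with the bend at the same pixel as originally (465,332). Opening and retreating upward.

```bash
python3 -m creep '[{"travel":[0,0,0],"dr":[0,0,0],"grip":0.7},{"travel":[0,0,0],"dr":[0,0,0],"grip":0.5},{"travel":[0,0,0],"dr":[0,0,0],"grip":0.3},{"travel":[0,0,0],"dr":[0,0,0],"grip":0.2},{"travel":[0,0,0],"dr":[0,0,0],"grip":0}]' 50
python3 -m creep '[{"travel":[0,0,0],"dr":[0,0,0],"grip":0},{"travel":[0,0,0],"dr":[0,0,0],"grip":0},{"travel":[0,0,0],"dr":[0,0,0],"grip":0},{"travel":[0,0,0],"dr":[0,0,0],"grip":0},{"travel":[0,0,0.5],"dr":[0,0,0],"grip":0}]'
```

```text
time: 29.6
tcp_pos: [687.5, -118.3, 37.3]
tool_rot: [[-0.0, -0.072, -0.997], [0.002, -0.997, 0.072], [-1.0, -0.002, 0.0]]
ft_force: [0.2, -0.7, 0.6]
finger_gap: 60.5
time: 30.22
tcp_pos: [687.1, -118.2, 42.0]
tool_rot: [[-0.001, -0.072, -0.997], [0.002, -0.997, 0.072], [-1.0, -0.002, 0.002]]
ft_force: [0.2, 0.2, -0.8]
finger_gap: 95.2
```

```bash
python3 -m creep '[{"travel":[0,0,1.5],"dr":[0,0,0],"grip":0},{"travel":[0,0,4],"dr":[0,0,0],"grip":0},{"travel":[0,0,8],"dr":[0,0,0],"grip":0},{"travel":[0,0,12],"dr":[0,0,0],"grip":0},{"travel":[0,0,16],"dr":[0,0,0],"grip":0}]'
python3 -m creep '[{"travel":[-2,0,0],"dr":[0,0,0],"grip":0},{"travel":[-4,0,0],"dr":[0,0,0],"grip":0},{"travel":[-6,0,0],"dr":[0,0,0],"grip":0},{"travel":[-7,0,0],"dr":[0,0,0],"grip":0},{"travel":[-7,0,0],"dr":[0,0,0],"grip":0}]'
python3 - <<'E'
from h import *
c=cam("side");save("d17",c["img"]);D=c;save("d17z",c["img"],(340,310,480,390),5.5);c=cam("scene");save("s17",c["img"]);S=c
c=cam("wrist");save("w17",c["img"])
E
```

```text
time: 30.85
tcp_pos: [687.3, -118.3, 204.8]
tool_rot: [[0.0, -0.072, -0.997], [0.002, -0.997, 0.072], [-1.0, -0.002, -0.0]]
ft_force: [0.2, 0.4, 0.1]
finger_gap: 95.2
time: 31.48
tcp_pos: [617.3, -118.3, 205.8]
tool_rot: [[0.002, -0.072, -0.997], [0.001, -0.997, 0.072], [-1.0, -0.002, -0.002]]
ft_force: [-0.2, -0.1, 0.9]
finger_gap: 95.2
```

View pics/d17.png

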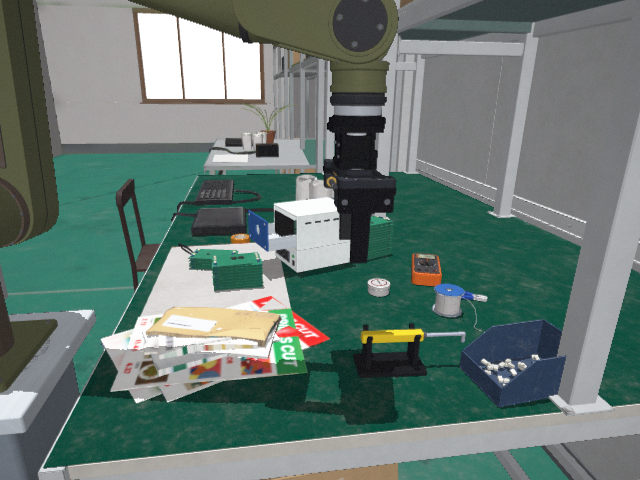

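View pics/d17z.png

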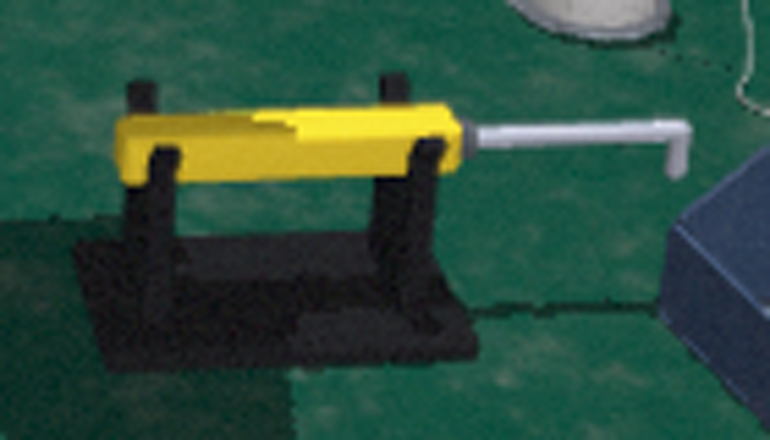

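View pics/s17.png

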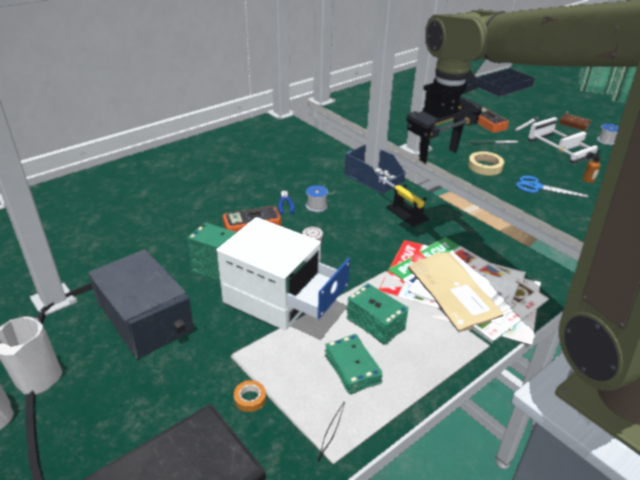

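View pics/w17.png

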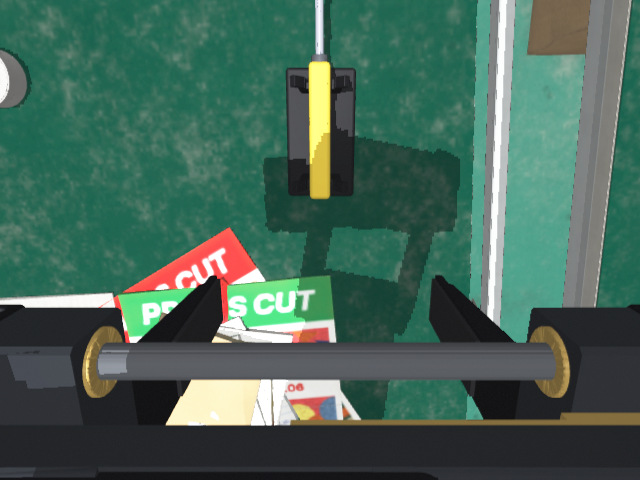

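The hook is back exactly where it was, the tray is out, and the tin and tape have not moved. One last measurement of the tray's travel, then I hand in.

Run:
```python
from h import *
src=open('m1.py').read();i=src.index("def white_in");j=src.index("a=white_in");exec(src[i:j])
S=cam("scene");D=cam("side")
a=white_in(S,(300,250,360,320));b=white_in(D,(240,205,275,255))
H,e=tri([(S,a[1]),(D,b[1])]);print(H.round(1),e,"moved",((np.array([555.2,337.3,109.2])-H)@[.94,.342,0]).round(1), "lat",((H-[555.2,337.3,109.2])@[-.342,.94,0]).round(1))
print(arm.hand_in())
```

```text
[494.  314.3 108.8] [0.5304382384760801, 0.5304382384760533] moved 65.4 lat -0.7
the job is handed in; nothing more can be done
None
```

The job is done and handed in after about 31.5 s: the tray is out against its end stop and the hook is back in its rest.

- **Pull to the stop:** I took the hook from the rest, passed its tip through the finger hole without contact force and drew the tray out against about 2 N of friction. The stop showed as a rise to 6.3 N.
- **Hold at the stop:** The readings after that were 7.8, 11.2, 10.0 and 10.4 N, so the pull stayed at about 10 N for more than a second. The highest total force I read was about 12.5 N, under the 18 N limit. Forces were read only at the end of each 0.6 s move, so short peaks in between were not seen.
- **Downward force:** About 5–6 N also pushed down on the hook during the hold, and the tool tipped by about 1°. I took this out while unhooking.
- **Unhooking:** The hook came free and out of the hole with no measurable force, and the tray did not move in the pictures.
- **Last checks:**
  - The two cameras put the hole 65.4 mm out from where it started, with -0.7 mm of sideways drift. This fits the 66–86 mm stop range, as the tray may have started up to 12 mm out.
  - The hook lies in both forks at its original pixels, tip down.
  - In the scene and side views the tin, tape and other things look unmoved.
- **Not confirmed:** The stay cannot be seen, so I judge that it set only from the pull and how long it lasted. No check failed or disagreed by more than the cameras' roughly 2 mm.

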